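# Load the spring-sleeve clamping fixture with angle brackets

### The arm

A 7-joint arm with a two-finger parallel gripper is mounted at the origin on the work surface. World frame = base frame: x ahead of the robot, y to its left, z up, the work surface at z = 0. Lengths are in m, angles in rad, forces in N, time in s.
With the tool pointing down it reaches from about 0.425 to 0.925 m from the base axis. Payload 6.8 kg.
Tool frame: the origin (TCP) lies midway between the tips of the shut fingers; the grasp point (between the pads) lies 19 mm behind it; z points along the fingers, y is the line along which they close (so a half turn about z gives the same grasp; the last joint's range is limited). The gripper opens to 85 mm and grips with 20 to 120 N. Pads are 22 mm wide; open, the fingers measure 114 mm over their backs; the gripper's body (76 mm by 85 mm) begins 54 mm behind the grasp point. The pads swing forward as they close: fully open they stand 13 mm farther back than shut.
Start: joints at [-1.438, 0.477, 0.022, 1.555, -0.011, 1.109, -0.083], TCP at [0.161, 0.656, 0.231] pointing down, gripper open.
Joint ranges: [-2.96, 2.96], [-0.34, 2.1], [-1.41, 1.46], [0.24, 2.44], [-1.37, 4.51], [0.17, 1.92], [-2.96, 2.96]. Speed limits (rad/s): [2.39, 2.39, 3.14, 3.14, 3.14, 3.14, 3.14].

### API

Orientations are given as a rotation vector (axis times angle).
In Python, from bench import get_obs, grab_frame, camera_params, r gives the robot as it stands.
- The arm moves only by the shell command python3 -m jog 'ROWS' [FORCE]. ROWS is JSON, a list of rows, each an object of numbers: "rx", "ry", "rz": the turn, a rotation vector about the world's x, y, z scaled (see below); "x", "y", "z": the shift along the world's x, y, z scaled (see below); "jaw": the opening, from -1 (shut) to 1 (fully open). In form: [{"rx": .., "ry": .., "rz": .., "x": .., "y": .., "z": .., "jaw": ..}, ...]. A call has 1 to 8 rows; each row shifts and turns the commanded pose from where the row before left it; what a row does not reach is not made up. The controller multiplies each number of a shift by 60 mm and each number of a turn by 10 degrees. A row lasts 1/8 s, in which the tool goes at most 62.5 mm and 10.7 degrees, less where a joint would pass 70% of its speed; a pose out of reach is approached as far as the arm can. A call with a number of a shift or a turn outside -1 to 1 is refused whole. A call with a gripper value outside its range is refused whole. The fingers move at their own pace and stop on an object; FORCE is the grip in N (left out, the last holds). Time passes only in rows, so rows that do not move let the fingers close. It gives the time, the measured TCP pose, the force, the opening and the grip force at its end, in the units of the state.
- get_obs(): the state, without advancing time (a new reading comes with each control period).
- grab_frame(name): name is "scene" or "top"; returns the picture (400x640x3 uint8, red, green, blue); there is no depth.
- camera_params(name): a dict with "fx", "fy", "cx", "cy" (pixels), "k1" (the pictures are not rectified: a ray, as slopes to the right and down, at radius r is drawn at 1 + k1 r^2 times it, then the intrinsics apply), "R" (3x3) and "t" (3): a world point X has camera coordinates R X + t. Camera axes: x right, y down, z forward; pixel columns grow to the right and rows downward; lengths in m; the calibration is good to about 2 mm. A picture is of the moment at which its call begins. camera_params takes no time and is no camera call.
- r.hand_in(): hands the job in; it is judged then, once.
The state is a dict: "clock": time; "joints": joint angles; "qvel": joint speeds; "tau": joint torques, N m; "tcp_pos": TCP position; "orientation": TCP orientation; "contact_force": force on the tool from outside, world axes, zero at the start; "moment": the same for the moment, N m; "grip_width": finger opening in m; "gripper_force": force on a finger pad.
Only numpy, scipy, OpenCV 4.12 (cv2) and the standard library are available. Lean on these libraries where they do the work, as an engineer would, in place of code of your own. Each camera call takes 0.05 s, during which the arm holds its last target. There are 200 camera calls.

### The job

Get the clamping fixture ready for grinding: take the bar offcut off it and put it in the scrap tray, then pull the spring sleeve up, turn it to the released position and let it drop home. Seat every steel angle bracket on the bench flat in a pocket of its own with its upright flange at the outer end, then pull the sleeve up and turn it back so that it drops fully home with its lugs over the brackets. Leave the other things on the bench alone.

Things in the scene. Friction and masses are not known exactly. Their poses are not given: they have to be found in the camera images.
- fixture: clamping fixture, fixed on the bench: square steel plate 210 by 210 mm, top 16 mm above the bench, with four pockets around a central upright spring sleeve, along the plate's own +x, +y, -x, -y. A post stands on the axis through the sleeve, its cap (26 mm wide) 90 mm above the bench. Origin: on the sleeve's axis, at bench height; z up.
- pocket0 (a point): centre of the floor of the pocket on the fixture's +x side, 64 mm from the sleeve's axis; axes as the fixture's. Each pocket: 6 mm deep (floor 10 mm above the bench), 54 mm long radially (37 to 91 mm from the axis), 44 mm wide, open at the top. A bracket seats with its base flat on the floor and its flange at the outer end, away from the sleeve.
- pocket1 (a point): centre of the floor of the pocket on the fixture's +y side, 64 mm from the sleeve's axis; axes as the fixture's.
- pocket2 (a point): centre of the floor of the pocket on the fixture's -x side, 64 mm from the sleeve's axis; axes as the fixture's.
- pocket3 (a point): centre of the floor of the pocket on the fixture's -y side, 64 mm from the sleeve's axis; axes as the fixture's.
- sleeve_lift (a joint): how far the spring sleeve is pulled up, m: 0 fully down, 0.014 at most. Spring: 4 N at 0, 7 N at the top, plus 0.18 kg. It turns only while up more than 8 mm: its lugs stand between steel teeth (tops 27.5 mm above the bench, 28 to 34 mm from the axis). Let go part way round, it rests at 0.008 on the teeth.
- sleeve (a joint): turn of the spring sleeve, rad: 0 locked (its four lugs over the four pockets), 0.785 released (lugs over the plate's corners); it grows counter-clockwise seen from above, with stops at both ends. It stays where it is turned and drops home between the teeth at either end (within about 0.05 rad of it).
- sleeve_grip (a point): on the axis of the eight-sided steel sleeve, 38 mm across flats; moves with it. Fully down: this point 50 mm above the bench, sleeve top 62, lugs 19.5 to 26.5 (1.5 mm over a seated base). Four lugs at its foot, 12 mm wide, reach 52 mm from the axis along this frame's x and y both ways; flats face the same ways and the 45 degree ones between.
- offcut: offcut of aluminium square bar, 80 mm (own x) by 30 by 30 mm, 150 to 250 g, lying on the fixture plate across one corner, crosswise to the diagonal, its inner face about 50 mm from the sleeve's axis, in the way of a turning lug. Origin: centre of its underside.
- tray: open sheet-steel scrap tray, fixed on the bench, 180 mm (own x) by 140 mm (own y), 45 mm high, walls and floor 4 mm. Origin: centre of its underside.
- bracket0: steel angle bracket, 140 to 230 g; may be absent (None). Flat base 50 mm (own x) by 40 mm (own y), 8 mm thick; upright flange 8 mm thick, 40 mm wide, at the base's +x end (own x 17 to 25 mm), its top 45 mm above the underside. Origin: centre of the base's underside; z up. It starts standing on its base on the bench, any yaw.
- flange0 (a point): middle of the upright flange of bracket0: 21 mm along the bracket's x, 26.5 mm above its underside.
- bracket1: another bracket like bracket0 (same size, axes and origin); may be absent (None).
- flange1 (a point): middle of the upright flange of bracket1: 21 mm along the bracket's x, 26.5 mm above its underside.
- bracket2: another bracket like bracket0 (same size, axes and origin); may be absent (None).
- flange2 (a point): middle of the upright flange of bracket2: 21 mm along the bracket's x, 26.5 mm above its underside.
- bracket3: another bracket like bracket0 (same size, axes and origin); may be absent (None).
- flange3 (a point): middle of the upright flange of bracket3: 21 mm along the bracket's x, 26.5 mm above its underside.
- tape: roll of tape on the bench, a bystander.
- glue: small glue bottle on the bench, a bystander.
- spray: spray can on the bench, a bystander.
- wrench: wrench on the bench, a bystander.
- driver: screwdriver on the bench, a bystander.
- hammer: hammer on the bench, a bystander.
Things that resemble listed ones, but are neither listed nor needed, are in the scene too. What is shaped like the bracket3 but purple is not meant.

How it is judged:
By the outcome, as a careful person would: the job done as asked, in the order asked, and still so for the second after the job is handed in, with the robot touching nothing.
Of bracket0, bracket1, bracket2, bracket3 only 2 to 4 are there at a start; the rules pass over those that are not, and their reading is None.
At some moment in a run one of bracket0, bracket1, bracket2, bracket3 may be knocked a few centimetres aside while the robot is not near it.
Once in a run the grip may slacken for a moment while it holds something.
It also fails if it takes over 210 s, if anything falls off the work surface, if the arm or the gripper's body presses on something with over 40 N, if the wrist force passes 120 N, or if a joint passes its speed limit or range.

## Working session

There is one attempt and no reset: what is moved stays moved. The work goes in short steps, Python scripts to look and compute and a shell command to move; the robot and the scene stay as the last step left them, time stands still between calls to the robot, and variables do not carry over. Pictures are saved under pics/ and viewed, at most 17 in all, crops included, and the job is handed in when it is done.

```bash
mkdir -p pics; ls; python3 - <<'E'
from bench import get_obs, grab_frame, camera_params
import cv2
for n in("scene","top"):
    cv2.imwrite(f"pics/{n}0.png",grab_frame(n)[:,:,::-1]); print(n,camera_params(n))
print(get_obs())
E
```

```text
pics
scene {'fx': 514.6408336345803, 'fy': 514.6408336345803, 'cx': 311.2069835018547, 'cy': 201.10015220534638, 'k1': -0.10603099064523924, 'R': array([[ 0.58926391,  0.80771051, -0.01928128],
       [ 0.49675611, -0.38102214, -0.77977913],
       [-0.6371824 ,  0.44991761, -0.62575773]]), 't': array([-0.33279162, -0.23343509,  1.92394007])}
top {'fx': 511.04970553413517, 'fy': 511.04970553413517, 'cx': 319.45250515803116, 'cy': 193.6340307370966, 'k1': -0.07441246289068125, 'R': array([[-0.0045591 , -0.99985072,  0.01666567],
       [-0.99502993,  0.00287806, -0.09953469],
       [ 0.09947187, -0.01703663, -0.99489452]]), 't': array([-0.0198311 ,  0.57617179,  1.32682994])}
{'clock': 0.1, 'joints': array([-1.43809885,  0.4776779 ,  0.02234784,  1.55631233, -0.0114832 ,
        1.10930222, -0.08311097]), 'qvel': array([ 0.00026778, -0.00297029,  0.00084536, -0.00247053, -0.00027705,
        0.00063829,  0.00098866]), 'tau': array([ 3.74292140e-03, -5.97761929e+01,  1.61342751e+00, -2.81957138e+01,
        1.28118010e-02,  5.02465366e-03,  3.58754085e-05]), 'tcp_pos': array([0.16086666, 0.65502405, 0.23046655]), 'orientation': array([-3.77304107e-01, -3.11879254e+00,  2.46671071e-03]), 'contact_force': array([-0.30469127,  0.07987119, -0.41976062]), 'moment': array([ 0.01302676, -0.01582097, -0.01106374]), 'gripper_force': 0.0, 'grip_width': 0.08533507653572857}
```

View pics/top0.png

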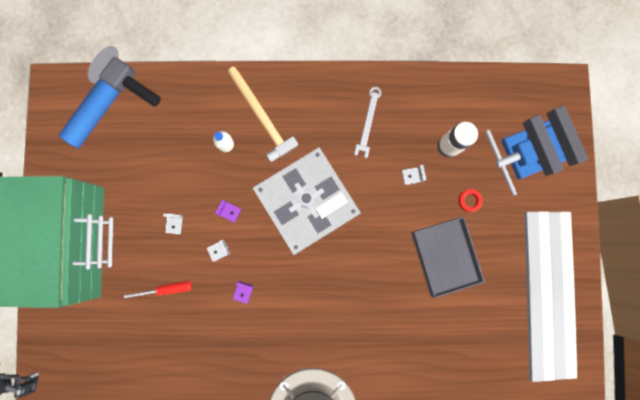

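View pics/scene0.png

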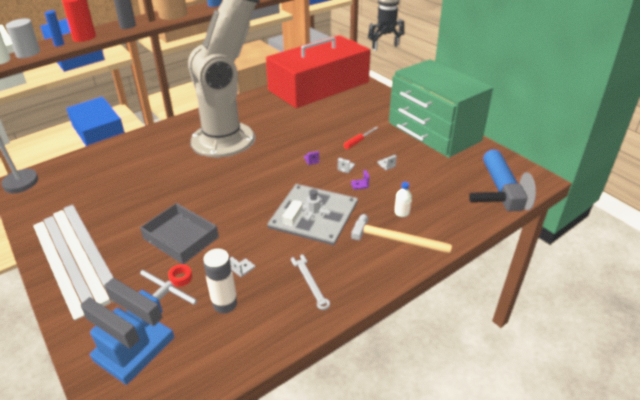

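The top view shows the fixture at about (307,200), the offcut at (332,206) and the tray at (448,257). There are three steel brackets at (174,223), (218,250) and (414,175), plus two purple ones to ignore. I'll zoom in and measure.

```bash
cat > h.py <<'E'
import numpy as np, cv2
from bench import get_obs, grab_frame, camera_params, r
def ray(n,p):
    c=camera_params(n); q=np.array([(p[0]-c['cx'])/c['fx'],(p[1]-c['cy'])/c['fy']]); s=q.copy()
    for _ in range(20): s=q/(1+c['k1']*(s@s))
    return -c['R'].T@c['t'], c['R'].T@np.array([s[0],s[1],1])
def cast(n,p,z):
    o,d=ray(n,p); return (o+d*(z-o[2])/d[2])[:2]
def proj(n,X):
    c=camera_params(n); v=c['R']@np.array(X,float)+c['t']; s=v[:2]/v[2]; s=s*(1+c['k1']*(s@s))
    return np.array([s[0]*c['fx']+c['cx'],s[1]*c['fy']+c['cy']])
def rect(img,mask,roi):
    x0,y0,x1,y1=roi; m=np.zeros(mask.shape,np.uint8); m[y0:y1,x0:x1]=mask[y0:y1,x0:x1]
    cs,_=cv2.findContours(m,cv2.RETR_EXTERNAL,cv2.CHAIN_APPROX_NONE); c=max(cs,key=cv2.contourArea)
    return c
E
python3 - <<'E'
from h import *
t=cv2.imread('pics/top0.png'); s=cv2.imread('pics/scene0.png')
def crop(im,x,y,w,h,W,H): return cv2.resize(im[y:y+h,x:x+w],(W,H),interpolation=cv2.INTER_CUBIC)
m=np.zeros((600,800,3),np.uint8)
m[:360,:400]=crop(t,247,145,120,108,400,360)
m[:180,400:600]=crop(t,154,205,40,36,200,180)
m[:180,600:]=crop(t,198,232,40,36,200,180)
m[180:360,400:600]=crop(t,395,157,40,36,200,180)
m[360:,:400]=crop(s,262,175,100,60,400,240)
m[360:,400:]=crop(s,310,140,100,60,400,240)
m[180:360,600:]=crop(s,222,247,40,36,200,180)
cv2.imwrite('pics/m0.png',m)
hsv=cv2.cvtColor(t,cv2.COLOR_BGR2HSV); mk=((hsv[:,:,1]<60)&(hsv[:,:,2]>70)).astype(np.uint8)
for nm,roi,z in(('fix',(245,140,370,262),.016),('b0',(160,207,188,240),.008),('b1',(203,236,232,265),.008),('b2',(398,160,430,190),.008)):
    c=rect(t,mk,roi); q=np.array([cast('top',p[0],z) for p in c],np.float32)
    rr=cv2.minAreaRect(q); print(nm,rr,cv2.contourArea(c)); print(cv2.boxPoints(rr).round(3).tolist())
mt=((hsv[:,:,2]<105)&(hsv[:,:,1]<70)).astype(np.uint8)
c=rect(t,mt,(405,212,490,302)); q=np.array([cast('top',p[0],.03) for p in c],np.float32); print('tray',cv2.minAreaRect(q))
E
```

```text
fix ((0.5599040985107422, 0.013217106461524963), (0.21230322122573853, 0.21220725774765015), 31.60324478149414) 6115.5
[[0.414000004529953, 0.04800000041723251], [0.5249999761581421, -0.13300000131130219], [0.7059999704360962, -0.02199999988079071], [0.5950000286102295, 0.1589999943971634]]
b0 ((0.49915939569473267, 0.3743220567703247), (0.05306383594870567, 0.054510388523340225), 84.7403335571289) 306.0
[[0.4699999988079071, 0.3499999940395355], [0.5239999890327454, 0.3449999988079071], [0.5289999842643738, 0.39800000190734863], [0.4740000069141388, 0.40299999713897705]]
b1 ((0.4280071556568146, 0.2498849332332611), (0.045558203011751175, 0.052019063383340836), 24.32337760925293) 286.0
[[0.3970000147819519, 0.2639999985694885], [0.4180000126361847, 0.21699999272823334], [0.45899999141693115, 0.23600000143051147], [0.43799999356269836, 0.28299999237060547]]
b2 ((0.6285956501960754, -0.279024600982666), (0.044398918747901917, 0.06331086903810501), 13.830646514892578) 319.0
[[0.5989999771118164, -0.2540000081062317], [0.6150000095367432, -0.3149999976158142], [0.6579999923706055, -0.30399999022483826], [0.6430000066757202, -0.24300000071525574]]
tray ((0.4067535996437073, -0.35888686776161194), (0.17755602300167084, 0.14538529515266418), 16.12201690673828)
```

View pics/m0.png

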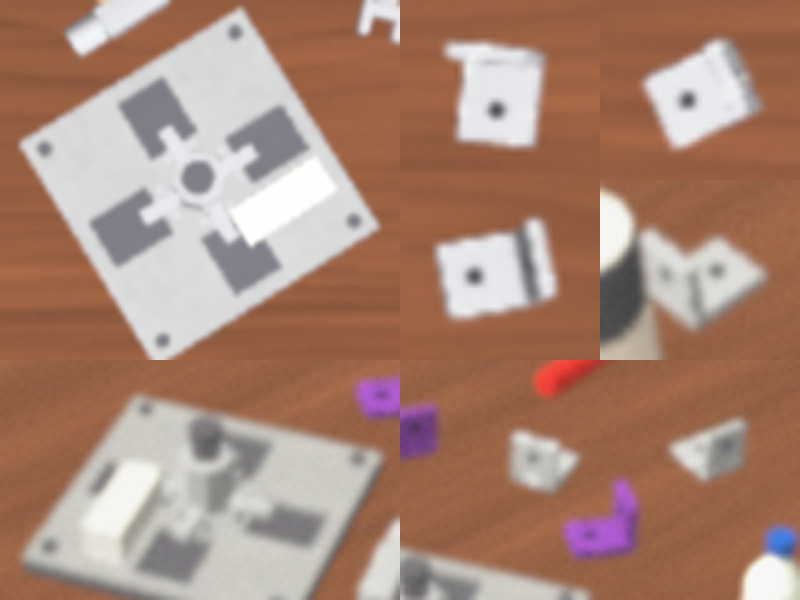

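The zoom shows the offcut lying parallel to a plate edge, with its top centre near (332,205). Bracket flanges point up in the image for b0, right and up for b1, and right for b2. Next I'll measure the bar, cap and bracket yaws, and add a move planner that prints units.

```bash
cat >> h.py <<'E'
def yaw():
    R,_=cv2.Rodrigues(np.array(get_obs()['orientation'])); return np.degrees(np.arctan2(R[1,1],R[0,1]))
def to(x,y,z,phi=None):
    o=get_obs(); d=(np.array([x,y,z])-o['tcp_pos'])/.06; a=yaw()
    e=0 if phi is None else (phi-a+90)%180-90
    R,_=cv2.Rodrigues(np.array(o['orientation'])); w=np.cross(R[:,2],[0,0,-1])
    print('units dx %.2f dy %.2f dz %.2f  drz %.2f (yaw %.1f) tilt fix rx %.2f ry %.2f'%(*d,e/10,a,*np.degrees(w[:2])/10),'t',round(o['clock'],1),'tcp',o['tcp_pos'].round(4),'w %.4f gf %.1f j7 %.2f'%(o['grip_width'],o['gripper_force'],o['joints'][6]),'F',np.round(o['contact_force'],1))
E
python3 - <<'E'
from h import *
t=cv2.imread('pics/top0.png'); g=cv2.cvtColor(t,cv2.COLOR_BGR2GRAY)
hsv=cv2.cvtColor(t,cv2.COLOR_BGR2HSV)
for th in(232,240,248):
    c=rect(t,(g>th).astype(np.uint8),(310,180,360,225)); q=np.array([cast('top',p[0],.046) for p in c],np.float32); rr=cv2.minAreaRect(q); print('bar',rr,cv2.boxPoints(rr).round(3).tolist())
c=rect(t,(g<120).astype(np.uint8),(299,191,314,206)); M=cv2.moments(c); p=(M['m10']/M['m00'],M['m01']/M['m00']); print('cap',p,cv2.contourArea(c),cast('top',p,.09))
# bracket base: hole position (z=.008) and hull polygon
for nm,roi in(('b0',(166,215,184,236)),('b1',(205,240,228,262)),('b2',(400,165,420,188))):
    c=rect(t,((g<130)&(hsv[:,:,1]<110)).astype(np.uint8),roi); M=cv2.moments(c); p=(M['m10']/(M['m00']+1e-9),M['m01']/(M['m00']+1e-9)); print(nm,'hole',p,cv2.contourArea(c),cast('top',p,.008))
mk=((hsv[:,:,1]<60)&(hsv[:,:,2]>70)).astype(np.uint8)
for nm,roi in(('b0',(160,207,188,240)),('b1',(203,236,232,265)),('b2',(398,160,430,190))):
    c=cv2.convexHull(rect(t,mk,roi)); a=cv2.approxPolyDP(c,1.5,True)[:,0]; print(nm,a.tolist(),[cast('top',p,.008).round(3).tolist() for p in a])
to(.5,0,.2)
E
```

```text
bar ((0.545269250869751, -0.0533909946680069), (0.03368077054619789, 0.08195886760950089), 32.330928802490234) [[0.5090000033378601, -0.02800000086426735], [0.5529999732971191, -0.09700000286102295], [0.5809999704360962, -0.07900000363588333], [0.5379999876022339, -0.009999999776482582]]
bar ((0.5449939370155334, -0.053354762494564056), (0.03129562735557556, 0.08001703023910522), 32.32864761352539) [[0.5099999904632568, -0.02800000086426735], [0.5529999732971191, -0.09600000083446503], [0.5799999833106995, -0.07900000363588333], [0.5370000004768372, -0.010999999940395355]]
bar ((0.5449708104133606, -0.052869535982608795), (0.029234573245048523, 0.07794728130102158), 32.499900817871094) [[0.5120000243186951, -0.02800000086426735], [0.5540000200271606, -0.09399999678134918], [0.578000009059906, -0.07800000160932541], [0.5360000133514404, -0.012000000104308128]]Traceback (most recent call last):
  File "<stdin>", line 6, in <module>
  File "h.py", line 14, in rect
    cs,_=cv2.findContours(m,cv2.RETR_EXTERNAL,cv2.CHAIN_APPROX_NONE); c=max(cs,key=cv2.contourArea)
                                                                        ~~~^^^^^^^^^^^^^^^^^^^^^^^^
ValueError: max() iterable argument is empty
```

```bash
R='x'; python3 -m jog '[{"x":0.457,"y":-0.843,"rz":-0.63},{"x":0.457,"y":-0.843,"rz":-0.63},{"x":0.457,"y":-0.843,"rz":-0.63},{"x":0.457,"y":-0.843,"rz":-0.63},{"x":0.457,"y":-0.843,"rz":-0.63},{"x":0.457,"y":-0.843,"rz":-0.63},{"x":0.457,"y":-0.843,"rz":-0.63},{"x":0,"y":0}]' 50
python3 - <<'E'
from h import *
t=cv2.imread('pics/top0.png'); g=cv2.cvtColor(t,cv2.COLOR_BGR2GRAY)
hsv=cv2.cvtColor(t,cv2.COLOR_BGR2HSV)
def th(roi):
    c=rect(t,((g<155)).astype(np.uint8)&(hsv[:,:,1]<100).astype(np.uint8),roi); M=cv2.moments(c); return (M['m10']/(M['m00']+1e-9),M['m01']/(M['m00']+1e-9)),cv2.contourArea(c)
p,a=th((300,192,313,205)); print('cap',p,a,cast('top',p,.09))
for nm,roi in(('b0',(169,218,180,232)),('b1',(209,245,222,258)),('b2',(404,170,416,184))):
    try: p,a=th(roi); print(nm,'hole',p,a,cast('top',p,.008))
    except ValueError: print(nm,'none')
mk=((hsv[:,:,1]<60)&(hsv[:,:,2]>70)).astype(np.uint8)
for nm,roi in(('b0',(160,207,188,240)),('b1',(203,236,232,265)),('b2',(398,160,430,190))):
    c=cv2.convexHull(rect(t,mk,roi)); a=cv2.approxPolyDP(c,1.5,True)[:,0]; print(nm,[cast('top',p,.008).round(3).tolist() for p in a])
to(.545,-.053,.2,32.3)
E
```

```text
cap (305.8316498254714, 197.7710437670484) 49.5 [0.5595685  0.01357616]
b0 hole (172.9999999135, 226.49999988675) 2.0 [0.49075805 0.3708043 ]
b1 hole (214.9999998925, 251.49999987425) 2.0 [0.42397497 0.2568351 ]
b2 hole (409.49999979525, 175.999999912) 2.0 [ 0.62564401 -0.26733462]
b0 [[0.527, 0.396], [0.519, 0.347], [0.471, 0.354], [0.476, 0.392]]
b1 [[0.455, 0.236], [0.42, 0.219], [0.399, 0.262], [0.436, 0.278], [0.455, 0.247]]
b2 [[0.656, -0.302], [0.617, -0.31], [0.604, -0.255], [0.642, -0.247]]
units dx 6.40 dy -11.80 dz -0.51  drz -4.39 (yaw 76.2) tilt fix rx 0.01 ry -0.00 t 0.1 tcp [0.1609 0.655  0.2305] w 0.0853 gf 0.0 j7 -0.08 F [-0.3  0.1 -0.4]validation failed for argument at $[0]...
```

```bash
python3 -m jog '[{"rx":0,"ry":0,"rz":-0.63,"x":0.457,"y":-0.843,"z":0,"jaw":1},{"rx":0,"ry":0,"rz":-0.63,"x":0.457,"y":-0.843,"z":0,"jaw":1},{"rx":0,"ry":0,"rz":-0.63,"x":0.457,"y":-0.843,"z":0,"jaw":1},{"rx":0,"ry":0,"rz":-0.63,"x":0.457,"y":-0.843,"z":0,"jaw":1},{"rx":0,"ry":0,"rz":-0.63,"x":0.457,"y":-0.843,"z":0,"jaw":1},{"rx":0,"ry":0,"rz":-0.63,"x":0.457,"y":-0.843,"z":0,"jaw":1},{"rx":0,"ry":0,"rz":-0.63,"x":0.457,"y":-0.843,"z":0,"jaw":1},{"rx":0,"ry":0,"rz":0,"x":0,"y":0,"z":0,"jaw":1}]' 50
python3 -c "
from h import *
to(.545,-.053,.2,32.3)"
```

```text
clock: 1.1
tcp_pos: [0.3548, 0.297, 0.2312]
orientation: [1.532, 2.742, -0.002]
contact_force: [0.6, 0.3, -1.1]
grip_width: 0.0852
gripper_force: 0.0
units dx 3.17 dy -5.83 dz -0.52  drz 0.07 (yaw 31.6) tilt fix rx 0.01 ry -0.00 t 1.1 tcp [0.3548 0.297  0.2312] w 0.0852 gf 0.0 j7 -0.23 F [ 0.6  0.3 -1.1]
```

```bash
python3 -m jog '[{"rx":0,"ry":0,"rz":0.07,"x":0.47,"y":-0.864,"z":0,"jaw":0.4},{"rx":0,"ry":0,"rz":0,"x":0.47,"y":-0.864,"z":0,"jaw":0.4},{"rx":0,"ry":0,"rz":0,"x":0.47,"y":-0.864,"z":0,"jaw":0.4},{"rx":0,"ry":0,"rz":0,"x":0.47,"y":-0.864,"z":0,"jaw":0.4},{"rx":0,"ry":0,"rz":0,"x":0.47,"y":-0.864,"z":0,"jaw":0.4},{"rx":0,"ry":0,"rz":0,"x":0.47,"y":-0.864,"z":0,"jaw":0.4},{"rx":0,"ry":0,"rz":0,"x":0.47,"y":-0.864,"z":0,"jaw":0.4},{"rx":0,"ry":0,"rz":0,"x":0,"y":0,"z":-0.8,"jaw":0.4}]' 50
python3 -m jog '[{"rx":0,"ry":0,"rz":0,"x":0,"y":0,"z":-0.8,"jaw":0.4},{"rx":0,"ry":0,"rz":0,"x":0,"y":0,"z":-0.8,"jaw":0.4},{"rx":0,"ry":0,"rz":0,"x":0,"y":0,"z":0,"jaw":0.4},{"rx":0,"ry":0,"rz":0,"x":0,"y":0,"z":0,"jaw":0.4}]'
python3 -c "
from h import *
to(.553,-.066,.024,32.3); cv2.imwrite('pics/s1.png',cv2.resize(grab_frame('scene')[130:250,230:390,::-1],(800,600),interpolation=cv2.INTER_CUBIC))"
```

```text
clock: 2.1
tcp_pos: [0.5549, -0.0659, 0.1857]
orientation: [1.507, 2.747, 0.004]
contact_force: [0.3, 1.9, -0.7]
grip_width: 0.0598
gripper_force: 0.0
clock: 2.6
tcp_pos: [0.5514, -0.0612, 0.0886]
orientation: [1.502, 2.758, 0.001]
contact_force: [-0.3, -0.3, -0.1]
grip_width: 0.0594
gripper_force: 0.0
units dx 0.03 dy -0.08 dz -1.08  drz -0.05 (yaw 32.8) tilt fix rx -0.00 ry 0.01 t 2.6 tcp [ 0.5514 -0.0612  0.0886] w 0.0594 gf 0.0 j7 0.90 F [-0.3 -0.3 -0.1]
```

View pics/s1.png

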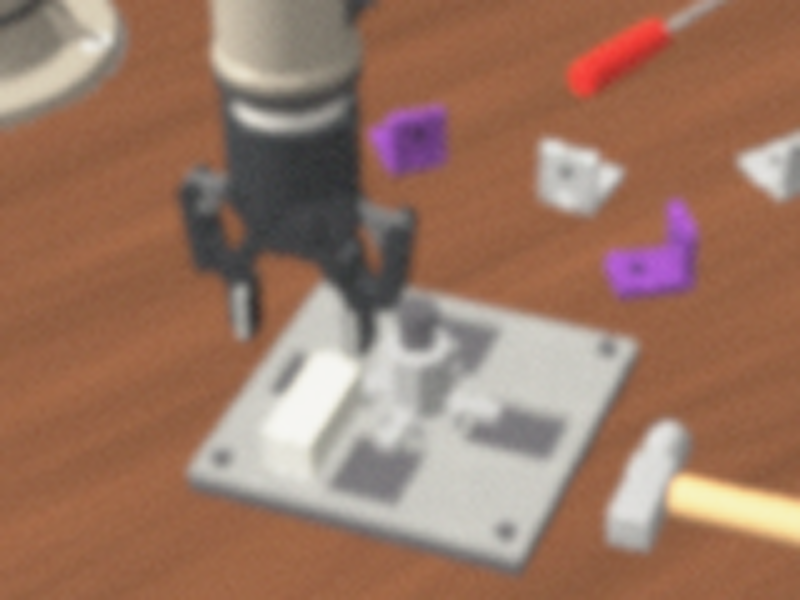

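The fingers straddle the bar, with the left tip at (240,335) and the right at (365,345). Descending and gripping.

```bash
python3 -m jog '[{"rx":0,"ry":0,"rz":-0.05,"x":0.03,"y":-0.08,"z":-0.4,"jaw":0.4},{"rx":0,"ry":0,"rz":0,"x":0,"y":0,"z":-0.4,"jaw":0.4},{"rx":0,"ry":0,"rz":0,"x":0,"y":0,"z":-0.28,"jaw":0.4},{"rx":0,"ry":0,"rz":0,"x":0,"y":0,"z":0,"jaw":0.4},{"rx":0,"ry":0,"rz":0,"x":0,"y":0,"z":0,"jaw":-1},{"rx":0,"ry":0,"rz":0,"x":0,"y":0,"z":0,"jaw":-1},{"rx":0,"ry":0,"rz":0,"x":0,"y":0,"z":0,"jaw":-1},{"rx":0,"ry":0,"rz":0,"x":0,"y":0,"z":0,"jaw":-1}]' 70
python3 -m jog '[{"rx":0,"ry":0,"rz":0,"x":0,"y":0,"z":0.3,"jaw":-1},{"rx":0,"ry":0,"rz":0,"x":0,"y":0,"z":0.7,"jaw":-1},{"rx":0,"ry":0,"rz":0,"x":0,"y":0,"z":0.7,"jaw":-1},{"rx":0,"ry":0,"rz":0,"x":0,"y":0,"z":0.3,"jaw":-1},{"rx":0,"ry":0,"rz":0,"x":0,"y":0,"z":0,"jaw":-1}]'
python3 -c "
from h import *
to(.409,-.359,.14,106)"
```

```text
clock: 3.65
tcp_pos: [0.5531, -0.0663, 0.0238]
orientation: [1.515, 2.75, 0.002]
contact_force: [-0.2, 1.8, 5.3]
grip_width: 0.0285
gripper_force: 69.9
clock: 4.28
tcp_pos: [0.5527, -0.066, 0.1436]
orientation: [1.515, 2.75, 0.003]
contact_force: [-0.2, 0.8, -2.4]
grip_width: 0.0284
gripper_force: 69.6
units dx -2.40 dy -4.88 dz -0.06  drz 7.37 (yaw 32.3) tilt fix rx -0.00 ry 0.01 t 4.3 tcp [ 0.5527 -0.066   0.1436] w 0.0284 gf 69.6 j7 0.86 F [-0.2  0.8 -2.4]
```

```bash
python3 -m jog '[{"rx":0,"ry":0,"rz":-0.23,"x":-0.333,"y":-0.731,"z":0,"jaw":-1},{"rx":0,"ry":0,"rz":-0.23,"x":-0.333,"y":-0.731,"z":0,"jaw":-1},{"rx":0,"ry":0,"rz":-0.23,"x":-0.333,"y":-0.731,"z":0,"jaw":-1},{"rx":0,"ry":0,"rz":-0.23,"x":-0.333,"y":-0.731,"z":0,"jaw":-1},{"rx":0,"ry":0,"rz":-0.23,"x":-0.333,"y":-0.731,"z":0,"jaw":-1},{"rx":0,"ry":0,"rz":-0.23,"x":-0.333,"y":-0.731,"z":0,"jaw":-1},{"rx":0,"ry":0,"rz":-0.23,"x":-0.333,"y":-0.731,"z":0,"jaw":-1},{"rx":0,"ry":0,"rz":0,"x":0,"y":0,"z":0,"jaw":-1}]'
python3 -m jog '[{"rx":0,"ry":0,"rz":0,"x":0,"y":0,"z":0,"jaw":-1}]'
python3 -c "
from h import *
to(.413,-.373,.014,16.3);cv2.imwrite('pics/s2.png',grab_frame('scene')[140:290,100:340,::-1])"
```

```text
clock: 5.28
tcp_pos: [0.4084, -0.3767, 0.1412]
orientation: [-1.895, -2.504, 0.005]
contact_force: [-0.1, 1.3, -1.9]
grip_width: 0.0285
gripper_force: 74.6
clock: 5.4
tcp_pos: [0.4116, -0.3722, 0.141]
orientation: [-1.885, -2.51, -0.0]
contact_force: [1.3, 0.6, -2.4]
grip_width: 0.0282
gripper_force: 74.6
units dx 0.02 dy -0.01 dz -2.12  drz 0.01 (yaw 16.2) tilt fix rx -0.01 ry -0.01 t 5.4 tcp [ 0.4116 -0.3722  0.141 ] w 0.0282 gf 74.6 j7 1.26 F [ 1.3  0.6 -2.4]
```

View pics/s2.png

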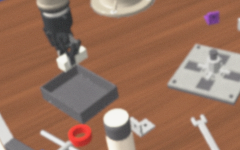

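The bar at (70,57) hangs above the tray, so I'll lower it and release.

```bash
python3 -m jog '[{"rx":0,"ry":0,"rz":0,"x":0,"y":0,"z":-0.6,"jaw":-1},{"rx":0,"ry":0,"rz":0,"x":0,"y":0,"z":-0.7,"jaw":-1},{"rx":0,"ry":0,"rz":0,"x":0,"y":0,"z":-0.5,"jaw":-1},{"rx":0,"ry":0,"rz":0,"x":0,"y":0,"z":-0.31,"jaw":-1},{"rx":0,"ry":0,"rz":0,"x":0,"y":0,"z":0,"jaw":-1},{"rx":0,"ry":0,"rz":0,"x":0,"y":0,"z":0,"jaw":0.3},{"rx":0,"ry":0,"rz":0,"x":0,"y":0,"z":0,"jaw":0.3},{"rx":0,"ry":0,"rz":0,"x":0,"y":0,"z":0,"jaw":0.3}]'
python3 -m jog '[{"rx":0,"ry":0,"rz":0,"x":0,"y":0,"z":0.5,"jaw":0.3},{"rx":0,"ry":0,"rz":0,"x":0,"y":0,"z":0.8,"jaw":0.3},{"rx":0,"ry":0,"rz":0,"x":0,"y":0,"z":0.9,"jaw":0.3},{"rx":0,"ry":0,"rz":0,"x":0,"y":0,"z":0.3,"jaw":0.3},{"rx":0,"ry":0,"rz":0,"x":0,"y":0,"z":0,"jaw":0.3}]'
python3 -c "
from h import *
to(.56,.0133,.14,-58.4); to(.56,.0133,.034,31.6)"
```

```text
clock: 6.45
tcp_pos: [0.4128, -0.3736, 0.0168]
orientation: [1.885, 2.511, 0.0]
contact_force: [-0.5, -1.0, 0.1]
grip_width: 0.0555
gripper_force: 0.0
clock: 7.08
tcp_pos: [0.4129, -0.3735, 0.167]
orientation: [1.884, 2.511, 0.001]
contact_force: [-0.9, -0.2, -0.6]
grip_width: 0.0557
gripper_force: 0.0
units dx 2.45 dy 6.45 dz -0.45  drz -7.46 (yaw 16.2) tilt fix rx 0.01 ry 0.02 t 7.1 tcp [ 0.4129 -0.3735  0.167 ] w 0.0557 gf 0.0 j7 1.24 F [-0.9 -0.2 -0.6]
units dx 2.45 dy 6.45 dz -2.22  drz 1.54 (yaw 16.2) tilt fix rx 0.01 ry 0.02 t 7.1 tcp [ 0.4129 -0.3735  0.167 ] w 0.0557 gf 0.0 j7 1.24 F [-0.9 -0.2 -0.6]
```

```bash
python3 -m jog '[{"rx":0,"ry":0,"rz":0.22,"x":0.35,"y":0.921,"z":0,"jaw":0.4},{"rx":0,"ry":0,"rz":0.22,"x":0.35,"y":0.921,"z":0,"jaw":0.4},{"rx":0,"ry":0,"rz":0.22,"x":0.35,"y":0.921,"z":0,"jaw":0.4},{"rx":0,"ry":0,"rz":0.22,"x":0.35,"y":0.921,"z":0,"jaw":0.4},{"rx":0,"ry":0,"rz":0.22,"x":0.35,"y":0.921,"z":0,"jaw":0.4},{"rx":0,"ry":0,"rz":0.22,"x":0.35,"y":0.921,"z":0,"jaw":0.4},{"rx":0,"ry":0,"rz":0.22,"x":0.35,"y":0.921,"z":0,"jaw":0.4},{"rx":0,"ry":0,"rz":0,"x":0,"y":0,"z":-0.5,"jaw":0.4}]'
python3 -m jog '[{"rx":0,"ry":0,"rz":0,"x":0,"y":0,"z":0,"jaw":0.4},{"rx":0,"ry":0,"rz":0,"x":0,"y":0,"z":0,"jaw":0.4}]'
python3 -c "
from h import *
to(.56,.0133,.034,31.6);cv2.imwrite('pics/s3.png',cv2.resize(np.hstack([grab_frame('scene')[140:250,100:260,::-1],grab_frame('scene')[130:240,240:400,::-1]]),(800,275)))"
```

```text
clock: 8.07
tcp_pos: [0.5613, 0.0203, 0.1348]
orientation: [1.519, 2.75, 0.005]
contact_force: [-0.4, -0.8, -0.7]
grip_width: 0.0592
gripper_force: 0.0
clock: 8.32
tcp_pos: [0.5586, 0.0123, 0.1356]
orientation: [-1.535, -2.74, 0.002]
contact_force: [0.1, -0.6, -0.3]
grip_width: 0.0598
gripper_force: 0.0
units dx 0.02 dy 0.02 dz -1.69  drz 0.01 (yaw 31.5) tilt fix rx 0.00 ry -0.01 t 8.3 tcp [0.5586 0.0123 0.1356] w 0.0598 gf 0.0 j7 0.71 F [ 0.1 -0.6 -0.3]
```

View pics/s3.png

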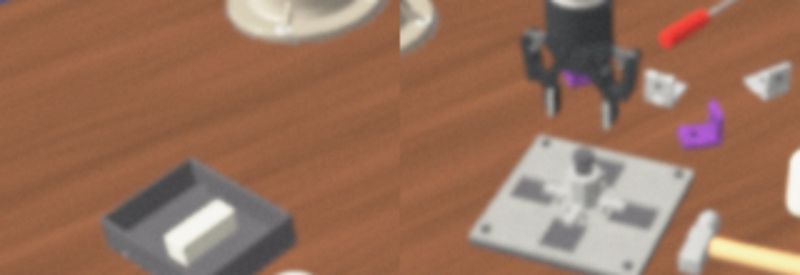

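The bar lies in the tray at about (200,232) in the left crop, and the gripper is centred over the sleeve. Next I'll descend, grip it and lift.

```bash
python3 -m jog '[{"rx":0,"ry":0,"rz":0,"x":0.02,"y":0.02,"z":-0.6,"jaw":0.4},{"rx":0,"ry":0,"rz":0,"x":0,"y":0,"z":-0.6,"jaw":0.4},{"rx":0,"ry":0,"rz":0,"x":0,"y":0,"z":-0.47,"jaw":0.4},{"rx":0,"ry":0,"rz":0,"x":0,"y":0,"z":0,"jaw":0.4},{"rx":0,"ry":0,"rz":0,"x":0,"y":0,"z":0,"jaw":-1},{"rx":0,"ry":0,"rz":0,"x":0,"y":0,"z":0,"jaw":-1},{"rx":0,"ry":0,"rz":0,"x":0,"y":0,"z":0,"jaw":-1},{"rx":0,"ry":0,"rz":0,"x":0,"y":0,"z":0,"jaw":-1}]' 90
python3 -c "
from h import *
to(.56,.0133,.034,31.6)"
python3 -m jog '[{"rx":0,"ry":0,"rz":0,"x":0,"y":0,"z":0.07,"jaw":-1},{"rx":0,"ry":0,"rz":0,"x":0,"y":0,"z":0.07,"jaw":-1},{"rx":0,"ry":0,"rz":0,"x":0,"y":0,"z":0.06,"jaw":-1},{"rx":0,"ry":0,"rz":0,"x":0,"y":0,"z":0,"jaw":-1}]'
python3 -c "
from h import *
to(.56,.0133,.046,31.6);cv2.imwrite('pics/s4.png',cv2.resize(grab_frame('scene')[130:240,240:400,::-1],(640,440)))"
```

```text
clock: 9.43
tcp_pos: [0.56, 0.0134, 0.0378]
orientation: [-1.534, -2.741, 0.0]
contact_force: [-6.1, -3.5, 9.3]
grip_width: 0.0361
gripper_force: 89.2
units dx 0.00 dy -0.00 dz -0.06  drz 0.01 (yaw 31.5) tilt fix rx 0.00 ry -0.00 t 9.4 tcp [0.56   0.0134 0.0378] w 0.0361 gf 89.2 j7 0.80 F [-6.1 -3.5  9.3]
clock: 9.93
tcp_pos: [0.5599, 0.0136, 0.0479]
orientation: [1.534, 2.742, -0.002]
contact_force: [-0.4, -4.7, -8.0]
grip_width: 0.036
gripper_force: 90.7
units dx 0.00 dy -0.00 dz -0.03  drz 0.00 (yaw 31.6) tilt fix rx 0.01 ry -0.00 t 9.9 tcp [0.5599 0.0136 0.0479] w 0.0360 gf 90.7 j7 0.79 F [-0.4 -4.7 -8. ]
```

View pics/s4.png

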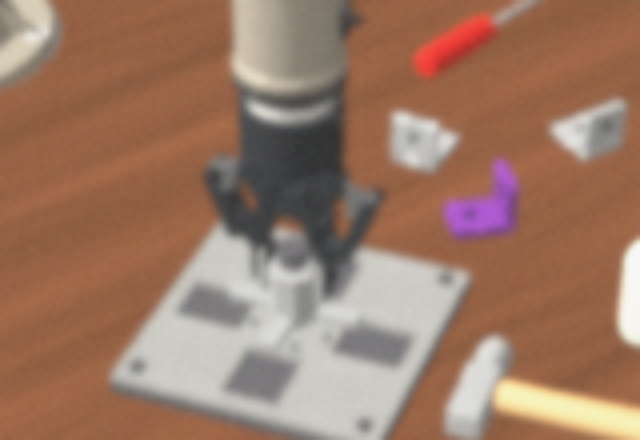

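```bash
python3 -m jog '[{"rx":0,"ry":0,"rz":0,"x":0,"y":0,"z":0.03,"jaw":-1},{"rx":0,"ry":0,"rz":0.6,"x":0,"y":0,"z":0,"jaw":-1},{"rx":0,"ry":0,"rz":0.7,"x":0,"y":0,"z":0,"jaw":-1},{"rx":0,"ry":0,"rz":0.7,"x":0,"y":0,"z":0,"jaw":-1},{"rx":0,"ry":0,"rz":0.7,"x":0,"y":0,"z":0,"jaw":-1},{"rx":0,"ry":0,"rz":0.7,"x":0,"y":0,"z":0,"jaw":-1},{"rx":0,"ry":0,"rz":0.6,"x":0,"y":0,"z":0,"jaw":-1},{"rx":0,"ry":0,"rz":0.5,"x":0,"y":0,"z":0,"jaw":-1}]'
python3 -m jog '[{"rx":0,"ry":0,"rz":0,"x":0,"y":0,"z":0,"jaw":-1},{"rx":0,"ry":0,"rz":0,"x":0,"y":0,"z":0,"jaw":-1}]'
python3 -c "
from h import *
to(.56,.0133,.036,76.6);print(get_obs()['moment']);cv2.imwrite('pics/s5.png',cv2.resize(grab_frame('scene')[130:240,240:400,::-1],(640,440)))"
```

```text
clock: 10.98
tcp_pos: [0.5599, 0.0139, 0.0494]
orientation: [-0.363, -3.12, 0.002]
contact_force: [-0.9, -4.0, -7.9]
grip_width: 0.0361
gripper_force: 90.6
clock: 11.22
tcp_pos: [0.5599, 0.0139, 0.0494]
orientation: [-0.37, -3.119, 0.002]
contact_force: [-1.8, -5.5, -8.1]
grip_width: 0.0364
gripper_force: 90.8
units dx 0.00 dy -0.01 dz -0.22  drz 0.01 (yaw 76.5) tilt fix rx 0.01 ry -0.01 t 11.2 tcp [0.5599 0.0139 0.0494] w 0.0364 gf 90.8 j7 1.40 F [-1.8 -5.5 -8.1]
[-1.10256001  0.25601416  0.01760762]
```

View pics/s5.png

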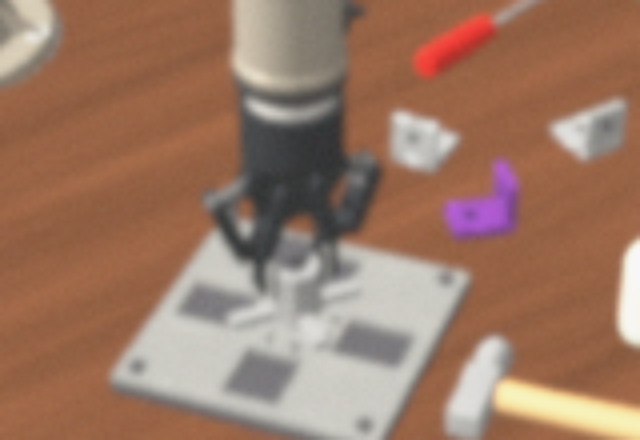

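The lugs now point between the pockets, for example (250,313) and (345,288). Lowering and letting go.

```bash
python3 -m jog '[{"rx":0,"ry":0,"rz":0,"x":0,"y":0,"z":-0.06,"jaw":-1},{"rx":0,"ry":0,"rz":0,"x":0,"y":0,"z":-0.06,"jaw":-1},{"rx":0,"ry":0,"rz":0,"x":0,"y":0,"z":-0.05,"jaw":-1},{"rx":0,"ry":0,"rz":0,"x":0,"y":0,"z":0,"jaw":-1},{"rx":0,"ry":0,"rz":0,"x":0,"y":0,"z":0,"jaw":0.3},{"rx":0,"ry":0,"rz":0,"x":0,"y":0,"z":0,"jaw":0.3},{"rx":0,"ry":0,"rz":0,"x":0,"y":0,"z":0.3,"jaw":0.3},{"rx":0,"ry":0,"rz":0,"x":0,"y":0,"z":0.6,"jaw":0.3}]'
python3 -m jog '[{"rx":0,"ry":0,"rz":0,"x":0,"y":0,"z":0.8,"jaw":0.5},{"rx":0,"ry":0,"rz":0,"x":0,"y":0,"z":0.6,"jaw":0.5},{"rx":0,"ry":0,"rz":0,"x":-0.44,"y":0.88,"z":0,"jaw":0.5},{"rx":0,"ry":0,"rz":0,"x":-0.44,"y":0.88,"z":0,"jaw":0.5},{"rx":0,"ry":0,"rz":0,"x":-0.44,"y":0.88,"z":0,"jaw":0.5},{"rx":0,"ry":0,"rz":0,"x":0,"y":0,"z":0,"jaw":0.5}]'
python3 - <<'E'
from h import *
t=grab_frame('top')[:,:,::-1].copy(); cv2.imwrite('pics/t6r.png',t); s=grab_frame('scene')[:,:,::-1]
def crop(im,x,y,w,h,W,H): return cv2.resize(im[y:y+h,x:x+w],(W,H),interpolation=cv2.INTER_CUBIC)
m=np.zeros((400,800,3),np.uint8); m[:,:400]=crop(t,247,145,120,120,400,400); m[:,400:]=crop(s,262,160,100,100,400,400); cv2.imwrite('pics/m6.png',m)
to(.428,.25,.15,24)
E
```

```text
clock: 12.28
tcp_pos: [0.5601, 0.0152, 0.0942]
orientation: [-0.366, -3.119, 0.0]
contact_force: [0.5, 0.7, 0.4]
grip_width: 0.0553
gripper_force: 0.0
clock: 13.02
tcp_pos: [0.4794, 0.1787, 0.1788]
orientation: [0.353, 3.121, 0.005]
contact_force: [0.7, -0.5, 0.1]
grip_width: 0.0638
gripper_force: 0.0
units dx -0.89 dy 1.27 dz -0.48  drz -5.27 (yaw 76.7) tilt fix rx -0.01 ry 0.01 t 13.1 tcp [0.4815 0.1738 0.1786] w 0.0640 gf 0.0 j7 0.96 F [ 0.4 -0.3  0.6]
```

View pics/m6.png

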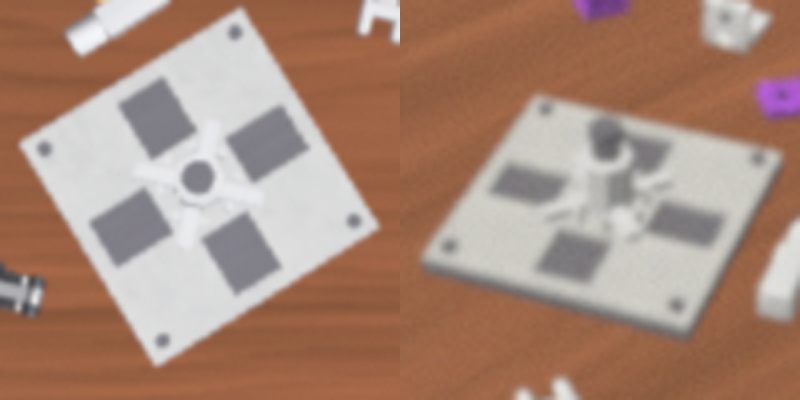

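The sleeve is home at the released position, with its lugs pointing to the corners and all the pockets clear. Next is bracket b1: squeeze the flange edges to centre it, then turn 90° and grip the flange.

```bash
python3 -m jog '[{"rx":0,"ry":0,"rz":-0.9,"x":-0.25,"y":0.3,"z":-0.2,"jaw":1},{"rx":0,"ry":0,"rz":-0.9,"x":-0.25,"y":0.3,"z":-0.2,"jaw":1},{"rx":0,"ry":0,"rz":-0.9,"x":-0.25,"y":0.31,"z":-0.2,"jaw":1},{"rx":0,"ry":0,"rz":-0.9,"x":0,"y":0,"z":0,"jaw":1},{"rx":0,"ry":0,"rz":-0.9,"x":0,"y":0,"z":0,"jaw":1},{"rx":0,"ry":0,"rz":-0.72,"x":0,"y":0,"z":0,"jaw":1},{"rx":0,"ry":0,"rz":0,"x":0,"y":0,"z":0,"jaw":1},{"rx":0,"ry":0,"rz":0,"x":0,"y":0,"z":0,"jaw":1}]'
python3 -c "
from h import *
to(.4366,.2282,.02,24.5);t=grab_frame('top')[:,:,::-1].copy(); s=grab_frame('scene')[:,:,::-1]
def crop(im,x,y,w,h,W,H): return cv2.resize(im[y:y+h,x:x+w],(W,H),interpolation=cv2.INTER_CUBIC)
m=np.zeros((400,800,3),np.uint8); m[:,:400]=crop(t,150,190,100,100,400,400); m[:,400:]=crop(s,310,100,100,100,400,400); cv2.imwrite('pics/m7.png',m)"
```

```text
clock: 14.12
tcp_pos: [0.4369, 0.2271, 0.1417]
orientation: [1.701, 2.641, 0.001]
contact_force: [-0.2, 0.4, -0.4]
grip_width: 0.0855
gripper_force: 0.0
units dx -0.01 dy 0.02 dz -2.03  drz 0.01 (yaw 24.4) tilt fix rx -0.00 ry 0.00 t 14.1 tcp [0.4369 0.2271 0.1417] w 0.0855 gf 0.0 j7 -0.01 F [-0.2  0.4 -0.4]
```

View pics/m7.png

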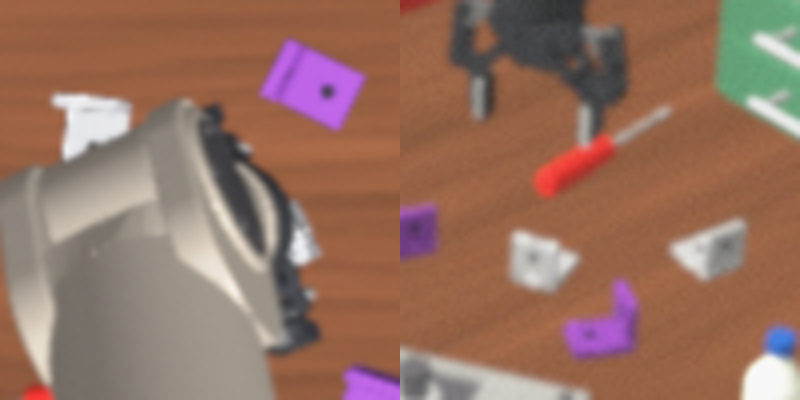

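Both brackets are where they were measured. Descending on b1 and squeezing.

```bash
python3 -m jog '[{"rx":0,"ry":0,"rz":0,"x":0,"y":0.02,"z":-0.7,"jaw":1},{"rx":0,"ry":0,"rz":0,"x":0,"y":0,"z":-0.7,"jaw":1},{"rx":0,"ry":0,"rz":0,"x":0,"y":0,"z":-0.63,"jaw":1},{"rx":0,"ry":0,"rz":0,"x":0,"y":0,"z":0,"jaw":1},{"rx":0,"ry":0,"rz":0,"x":0,"y":0,"z":0,"jaw":-1},{"rx":0,"ry":0,"rz":0,"x":0,"y":0,"z":0,"jaw":-1},{"rx":0,"ry":0,"rz":0,"x":0,"y":0,"z":0,"jaw":-1},{"rx":0,"ry":0,"rz":0,"x":0,"y":0,"z":0,"jaw":-1}]' 20
python3 -m jog '[{"rx":0,"ry":0,"rz":0,"x":0,"y":0,"z":0,"jaw":-1},{"rx":0,"ry":0,"rz":0,"x":0,"y":0,"z":0,"jaw":-1}]'
python3 -m jog '[{"rx":0,"ry":0,"rz":0,"x":0,"y":0,"z":0,"jaw":1},{"rx":0,"ry":0,"rz":0,"x":0,"y":0,"z":0,"jaw":1},{"rx":0,"ry":0,"rz":0,"x":0,"y":0,"z":0,"jaw":1},{"rx":0,"ry":0,"rz":0,"x":0,"y":0,"z":0.6,"jaw":1},{"rx":0,"ry":0,"rz":-0.9,"x":0,"y":0,"z":0.4,"jaw":1},{"rx":0,"ry":0,"rz":-0.9,"x":0,"y":0,"z":0,"jaw":1},{"rx":0,"ry":0,"rz":-0.9,"x":0,"y":0,"z":0,"jaw":1},{"rx":0,"ry":0,"rz":-0.9,"x":0,"y":0,"z":0,"jaw":1}]'
python3 -m jog '[{"rx":0,"ry":0,"rz":-0.9,"x":0,"y":0,"z":0,"jaw":1},{"rx":0,"ry":0,"rz":-0.9,"x":0,"y":0,"z":0,"jaw":1},{"rx":0,"ry":0,"rz":-0.9,"x":0,"y":0,"z":0,"jaw":1},{"rx":0,"ry":0,"rz":-0.9,"x":0,"y":0,"z":0,"jaw":1},{"rx":0,"ry":0,"rz":-0.9,"x":0,"y":0,"z":0,"jaw":1},{"rx":0,"ry":0,"rz":-0.9,"x":0,"y":0,"z":0,"jaw":1},{"rx":0,"ry":0,"rz":0,"x":0,"y":0,"z":0,"jaw":1},{"rx":0,"ry":0,"rz":0,"x":0,"y":0,"z":0,"jaw":1}]'
python3 -c "
from h import *
to(.4366,.2282,.015,-65.5)"
```

```text
clock: 15.22
tcp_pos: [0.437, 0.2295, 0.021]
orientation: [1.701, 2.64, 0.004]
contact_force: [-0.4, 0.6, 7.4]
grip_width: 0.0398
gripper_force: 19.6
clock: 15.48
tcp_pos: [0.437, 0.2295, 0.0209]
orientation: [1.701, 2.641, 0.003]
contact_force: [-1.0, -0.5, 6.6]
grip_width: 0.0394
gripper_force: 19.6
clock: 16.48
tcp_pos: [0.4362, 0.229, 0.0796]
orientation: [-2.439, -1.979, -0.0]
contact_force: [0.2, -0.2, 0.0]
grip_width: 0.0855
gripper_force: 0.0
clock: 17.48
tcp_pos: [0.4362, 0.229, 0.0795]
orientation: [3.069, 0.669, -0.0]
contact_force: [0.0, -0.3, 0.0]
grip_width: 0.0856
gripper_force: 0.0
units dx 0.01 dy -0.01 dz -1.07  drz -0.01 (yaw -65.4) tilt fix rx 0.00 ry -0.00 t 17.5 tcp [0.4362 0.229  0.0795] w 0.0856 gf 0.0 j7 -1.18 F [ 0.  -0.3  0. ]
```

```bash
python3 -m jog '[{"rx":0,"ry":0,"rz":0,"x":0,"y":0,"z":-0.4,"jaw":0.5},{"rx":0,"ry":0,"rz":0,"x":0,"y":0,"z":-0.4,"jaw":0},{"rx":0,"ry":0,"rz":0,"x":0,"y":0,"z":-0.25,"jaw":0},{"rx":0,"ry":0,"rz":0,"x":0,"y":0,"z":0,"jaw":-0.3},{"rx":0,"ry":0,"rz":0,"x":0,"y":0,"z":0,"jaw":-1},{"rx":0,"ry":0,"rz":0,"x":0,"y":0,"z":0,"jaw":-1},{"rx":0,"ry":0,"rz":0,"x":0,"y":0,"z":0,"jaw":-1},{"rx":0,"ry":0,"rz":0,"x":0,"y":0,"z":0,"jaw":-1}]' 60
python3 -c "
from h import *
to(.4366,.2282,.015,-65.5)"
python3 -m jog '[{"rx":0,"ry":0,"rz":0,"x":0,"y":0,"z":0,"jaw":-1},{"rx":0,"ry":0,"rz":0,"x":0,"y":0,"z":0,"jaw":-1},{"rx":0,"ry":0,"rz":0,"x":0,"y":0,"z":0.3,"jaw":-1},{"rx":0,"ry":0,"rz":0,"x":0,"y":0,"z":0.6,"jaw":-1},{"rx":0,"ry":0,"rz":0,"x":0,"y":0,"z":0.7,"jaw":-1},{"rx":0,"ry":0,"rz":0,"x":0,"y":0,"z":0.4,"jaw":-1},{"rx":0,"ry":0,"rz":0,"x":0,"y":0,"z":0,"jaw":-1},{"rx":0,"ry":0,"rz":0,"x":0,"y":0,"z":0,"jaw":-1}]' 90
python3 -c "
from h import *
a=np.radians(-58.4); to(.56+.085*np.cos(a),.0133+.085*np.sin(a),.14,-58.4)"
```

```text
clock: 18.48
tcp_pos: [0.4368, 0.2293, 0.0171]
orientation: [-3.07, -0.664, -0.002]
contact_force: [1.0, -0.6, 5.7]
grip_width: 0.0074
gripper_force: 60.9
units dx -0.00 dy -0.02 dz -0.03  drz 0.01 (yaw -65.6) tilt fix rx -0.00 ry 0.01 t 18.5 tcp [0.4368 0.2293 0.0171] w 0.0074 gf 60.9 j7 -1.08 F [ 1.  -0.6  5.7]
clock: 19.48
tcp_pos: [0.4353, 0.2289, 0.1356]
orientation: [3.07, 0.665, -0.002]
contact_force: [-0.1, 0.0, -1.6]
grip_width: 0.0066
gripper_force: 88.1
units dx 2.82 dy -4.80 dz 0.07  drz 0.72 (yaw -65.6) tilt fix rx 0.00 ry -0.01 t 19.5 tcp [0.4353 0.2289 0.1356] w 0.0066 gf 88.1 j7 -1.27 F [-0.1  0.  -1.6]
```

```bash
python3 -m jog '[{"rx":0,"ry":0,"rz":0.12,"x":0.47,"y":-0.8,"z":0.05,"jaw":-1},{"rx":0,"ry":0,"rz":0.12,"x":0.47,"y":-0.8,"z":0,"jaw":-1},{"rx":0,"ry":0,"rz":0.12,"x":0.47,"y":-0.8,"z":0,"jaw":-1},{"rx":0,"ry":0,"rz":0.12,"x":0.47,"y":-0.8,"z":0,"jaw":-1},{"rx":0,"ry":0,"rz":0.12,"x":0.47,"y":-0.8,"z":0,"jaw":-1},{"rx":0,"ry":0,"rz":0.12,"x":0.47,"y":-0.8,"z":0,"jaw":-1},{"rx":0,"ry":0,"rz":0,"x":0,"y":0,"z":0,"jaw":-1},{"rx":0,"ry":0,"rz":0,"x":0,"y":0,"z":0,"jaw":-1}]'
python3 -m jog '[{"rx":0,"ry":0,"rz":0,"x":0,"y":0,"z":-0.6,"jaw":-1},{"rx":0,"ry":0,"rz":0,"x":0,"y":0,"z":-0.6,"jaw":-1},{"rx":0,"ry":0,"rz":0,"x":0,"y":0,"z":-0.2,"jaw":-1},{"rx":0,"ry":0,"rz":0,"x":0,"y":0,"z":0,"jaw":-1},{"rx":0,"ry":0,"rz":0,"x":0,"y":0,"z":0,"jaw":-1}]'
python3 -c "
from h import *
a=np.radians(-58.4); to(.56+.085*np.cos(a),.0133+.085*np.sin(a),.027,-58.4)
t=grab_frame('top')[:,:,::-1].copy(); s=grab_frame('scene')[:,:,::-1]
def crop(im,x,y,w,h,W,H): return cv2.resize(im[y:y+h,x:x+w],(W,H),interpolation=cv2.INTER_CUBIC)
m=np.zeros((400,800,3),np.uint8); m[:,:400]=crop(t,257,145,100,100,400,400); m[:,400:]=crop(s,262,150,100,100,400,400); cv2.imwrite('pics/m8.png',m)"
```

```text
clock: 20.48
tcp_pos: [0.6043, -0.0588, 0.1378]
orientation: [-3.022, -0.854, 0.005]
contact_force: [-0.6, 0.2, -1.8]
grip_width: 0.0065
gripper_force: 88.4
clock: 21.1
tcp_pos: [0.6063, -0.0588, 0.0567]
orientation: [3.022, 0.856, 0.003]
contact_force: [0.4, -0.1, -1.1]
grip_width: 0.0066
gripper_force: 88.4
units dx -0.03 dy -0.01 dz -0.50  drz -0.00 (yaw -58.4) tilt fix rx -0.00 ry 0.01 t 21.1 tcp [ 0.6063 -0.0588  0.0567] w 0.0066 gf 88.4 j7 -0.49 F [ 0.4 -0.1 -1.1]
```

View pics/m8.png

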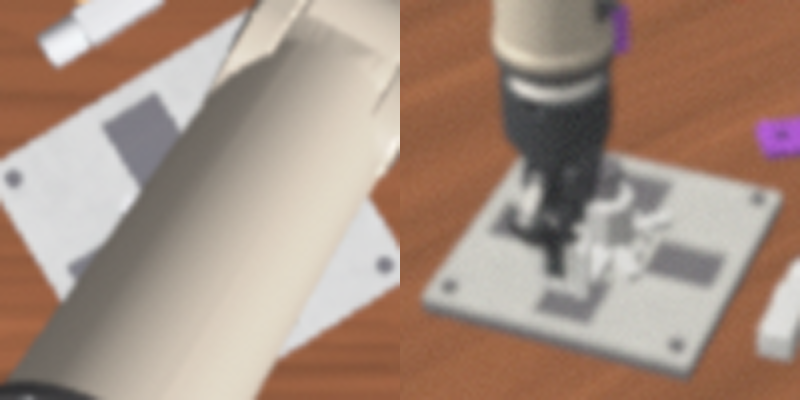

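The bracket hangs above the pocket nearest the scene camera's left. I'll descend gently and watch the force.

```bash
python3 -m jog '[{"rx":0,"ry":0,"rz":0,"x":-0.02,"y":0,"z":-0.15,"jaw":-1},{"rx":0,"ry":0,"rz":0,"x":0,"y":0,"z":-0.15,"jaw":-1},{"rx":0,"ry":0,"rz":0,"x":0,"y":0,"z":-0.1,"jaw":-1},{"rx":0,"ry":0,"rz":0,"x":0,"y":0,"z":0,"jaw":-1},{"rx":0,"ry":0,"rz":0,"x":0,"y":0,"z":0,"jaw":-1}]'
python3 -m jog '[{"rx":0,"ry":0,"rz":0,"x":0,"y":0,"z":-0.05,"jaw":-1},{"rx":0,"ry":0,"rz":0,"x":0,"y":0,"z":-0.05,"jaw":-1},{"rx":0,"ry":0,"rz":0,"x":0,"y":0,"z":0,"jaw":-1},{"rx":0,"ry":0,"rz":0,"x":0,"y":0,"z":0,"jaw":-1}]'
python3 -c "
from h import *
a=np.radians(-58.4); to(.56+.085*np.cos(a),.0133+.085*np.sin(a),.027,-58.4)"
```

```text
clock: 21.82
tcp_pos: [0.6043, -0.0592, 0.0315]
orientation: [3.023, 0.855, 0.0]
contact_force: [0.2, -1.1, -1.3]
grip_width: 0.0067
gripper_force: 88.4
clock: 22.32
tcp_pos: [0.6046, -0.0591, 0.0272]
orientation: [-3.022, -0.855, -0.002]
contact_force: [-4.8, 0.7, 13.8]
grip_width: 0.0063
gripper_force: 90.8
units dx -0.00 dy 0.00 dz -0.00  drz 0.00 (yaw -58.4) tilt fix rx -0.01 ry 0.01 t 22.3 tcp [ 0.6046 -0.0591  0.0272] w 0.0063 gf 90.8 j7 -0.46 F [-4.8  0.7 13.8]
```

It seated at z = 0.0272. Releasing and going to b0.

```bash
python3 -m jog '[{"rx":0,"ry":0,"rz":0,"x":0,"y":0,"z":0,"jaw":-0.3},{"rx":0,"ry":0,"rz":0,"x":0,"y":0,"z":0,"jaw":-0.3},{"rx":0,"ry":0,"rz":0,"x":0,"y":0,"z":0,"jaw":-0.3},{"rx":0,"ry":0,"rz":0,"x":0,"y":0,"z":0.3,"jaw":-0.3},{"rx":0,"ry":0,"rz":0,"x":0,"y":0,"z":0.6,"jaw":-0.3},{"rx":0,"ry":0,"rz":0,"x":0,"y":0,"z":0.8,"jaw":0},{"rx":0,"ry":0,"rz":0,"x":0,"y":0,"z":0.5,"jaw":1},{"rx":0,"ry":0,"rz":0,"x":0,"y":0,"z":0,"jaw":1}]' 20
python3 -m jog '[{"rx":0,"ry":0,"rz":-0.49,"x":-0.18,"y":0.886,"z":0,"jaw":1},{"rx":0,"ry":0,"rz":-0.49,"x":-0.18,"y":0.886,"z":0,"jaw":1},{"rx":0,"ry":0,"rz":-0.49,"x":-0.18,"y":0.886,"z":0,"jaw":1},{"rx":0,"ry":0,"rz":-0.49,"x":-0.18,"y":0.886,"z":0,"jaw":1},{"rx":0,"ry":0,"rz":-0.49,"x":-0.18,"y":0.886,"z":0,"jaw":1},{"rx":0,"ry":0,"rz":-0.49,"x":-0.18,"y":0.886,"z":0,"jaw":1},{"rx":0,"ry":0,"rz":-0.49,"x":-0.18,"y":0.886,"z":0,"jaw":1},{"rx":0,"ry":0,"rz":-0.49,"x":-0.18,"y":0.886,"z":0,"jaw":1}]'
python3 -m jog '[{"rx":0,"ry":0,"rz":0,"x":0,"y":0,"z":0,"jaw":1},{"rx":0,"ry":0,"rz":0,"x":0,"y":0,"z":0,"jaw":1}]'
python3 - <<'E'
from h import *
to(.519,.3666,.02,82)
t=grab_frame('top')[:,:,::-1].copy(); s=grab_frame('scene')[:,:,::-1]
def crop(im,x,y,w,h,W,H): return cv2.resize(im[y:y+h,x:x+w],(W,H),interpolation=cv2.INTER_CUBIC)
m=np.zeros((600,800,3),np.uint8); m[:400,:400]=crop(t,257,145,100,100,400,400); m[:400,400:]=crop(s,262,150,100,100,400,400); m[400:,:400]=crop(s,340,130,100,50,400,200); m[400:,400:]=crop(t,395,150,100,50,400,200);cv2.imwrite('pics/m9.png',m)
E
```

```text
clock: 23.32
tcp_pos: [0.606, -0.0596, 0.1611]
orientation: [3.022, 0.854, 0.009]
contact_force: [0.2, 0.8, -0.1]
grip_width: 0.0768
gripper_force: 0.0
clock: 24.32
tcp_pos: [0.5168, 0.3678, 0.1571]
orientation: [3.134, -0.212, -0.001]
contact_force: [0.0, -0.3, 0.6]
grip_width: 0.0856
gripper_force: 0.0
clock: 24.58
tcp_pos: [0.5175, 0.3656, 0.1571]
orientation: [3.133, -0.207, -0.001]
contact_force: [-0.4, -0.1, 0.2]
grip_width: 0.0853
gripper_force: 0.0
units dx 0.02 dy 0.02 dz -2.28  drz -0.04 (yaw -97.6) tilt fix rx 0.01 ry -0.00 t 24.6 tcp [0.5175 0.3656 0.1571] w 0.0853 gf 0.0 j7 -1.83 F [-0.4 -0.1  0.2]
```

View pics/m9.png

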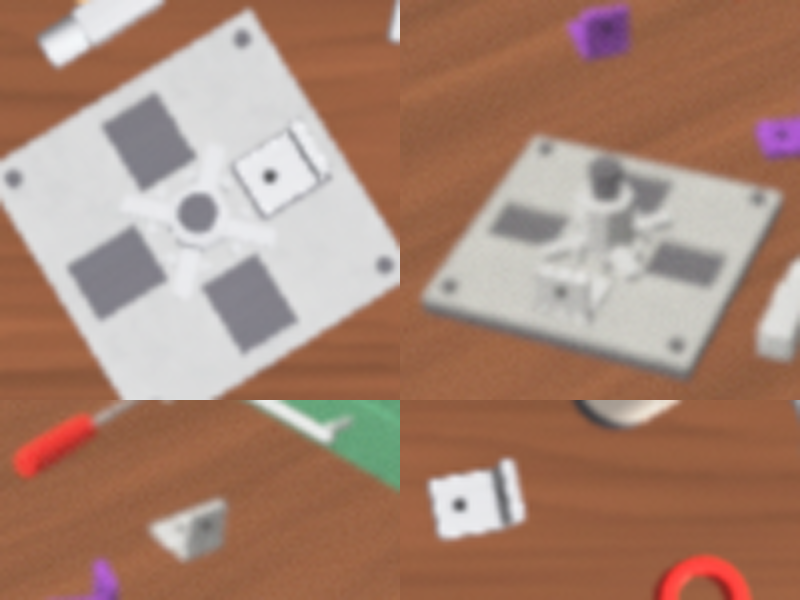

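b1 is seated at (280,170) in the top crop, and b0 and b2 haven't moved. Now the same squeeze, turn and grip on b0.

```bash
python3 -m jog '[{"rx":0,"ry":0,"rz":-0.04,"x":0.02,"y":0.02,"z":-0.8,"jaw":1},{"rx":0,"ry":0,"rz":0,"x":0,"y":0,"z":-0.8,"jaw":1},{"rx":0,"ry":0,"rz":0,"x":0,"y":0,"z":-0.68,"jaw":1},{"rx":0,"ry":0,"rz":0,"x":0,"y":0,"z":0,"jaw":1},{"rx":0,"ry":0,"rz":0,"x":0,"y":0,"z":0,"jaw":-1},{"rx":0,"ry":0,"rz":0,"x":0,"y":0,"z":0,"jaw":-1},{"rx":0,"ry":0,"rz":0,"x":0,"y":0,"z":0,"jaw":-1},{"rx":0,"ry":0,"rz":0,"x":0,"y":0,"z":0,"jaw":-1}]' 20
python3 -m jog '[{"rx":0,"ry":0,"rz":0,"x":0,"y":0,"z":0,"jaw":-1},{"rx":0,"ry":0,"rz":0,"x":0,"y":0,"z":0,"jaw":-1}]'
python3 -m jog '[{"rx":0,"ry":0,"rz":0,"x":0,"y":0,"z":0,"jaw":1},{"rx":0,"ry":0,"rz":0,"x":0,"y":0,"z":0,"jaw":1},{"rx":0,"ry":0,"rz":0,"x":0,"y":0,"z":0,"jaw":1},{"rx":0,"ry":0,"rz":0,"x":0,"y":0,"z":0.6,"jaw":1},{"rx":0,"ry":0,"rz":0.9,"x":0,"y":0,"z":0.4,"jaw":1},{"rx":0,"ry":0,"rz":0.9,"x":0,"y":0,"z":0,"jaw":1},{"rx":0,"ry":0,"rz":0.9,"x":0,"y":0,"z":0,"jaw":1},{"rx":0,"ry":0,"rz":0.9,"x":0,"y":0,"z":0,"jaw":1}]'
python3 -m jog '[{"rx":0,"ry":0,"rz":0.9,"x":0,"y":0,"z":0,"jaw":1},{"rx":0,"ry":0,"rz":0.9,"x":0,"y":0,"z":0,"jaw":1},{"rx":0,"ry":0,"rz":0.9,"x":0,"y":0,"z":0,"jaw":1},{"rx":0,"ry":0,"rz":0.9,"x":0,"y":0,"z":0,"jaw":1},{"rx":0,"ry":0,"rz":0.9,"x":0,"y":0,"z":0,"jaw":1},{"rx":0,"ry":0,"rz":0.9,"x":0,"y":0,"z":0,"jaw":1},{"rx":0,"ry":0,"rz":0,"x":0,"y":0,"z":0,"jaw":1},{"rx":0,"ry":0,"rz":0,"x":0,"y":0,"z":0,"jaw":1}]'
python3 -c "
from h import *
to(.519,.3666,.015,-8)"
```

```text
clock: 25.68
tcp_pos: [0.5201, 0.368, 0.0226]
orientation: [-3.132, 0.219, -0.003]
contact_force: [-1.1, -0.9, 6.9]
grip_width: 0.0396
gripper_force: 20.3
clock: 25.92
tcp_pos: [0.5201, 0.368, 0.0226]
orientation: [-3.132, 0.219, -0.003]
contact_force: [-0.7, 0.1, 6.7]
grip_width: 0.0394
gripper_force: 20.3
clock: 26.92
tcp_pos: [0.5189, 0.3674, 0.0807]
orientation: [3.046, 0.768, -0.0]
contact_force: [-0.5, 0.5, -1.1]
grip_width: 0.0857
gripper_force: 0.0
clock: 27.92
tcp_pos: [0.519, 0.3673, 0.0806]
orientation: [2.374, 2.057, -0.0]
contact_force: [-0.0, 0.3, -1.1]
grip_width: 0.0853
gripper_force: 0.0
units dx -0.00 dy -0.01 dz -1.09  drz 0.02 (yaw -8.2) tilt fix rx 0.00 ry -0.00 t 27.9 tcp [0.519  0.3673 0.0806] w 0.0853 gf 0.0 j7 -0.50 F [-0.   0.3 -1.1]
```

```bash
python3 -m jog '[{"rx":0,"ry":0,"rz":0,"x":0,"y":0,"z":-0.4,"jaw":0.5},{"rx":0,"ry":0,"rz":0,"x":0,"y":0,"z":-0.4,"jaw":0},{"rx":0,"ry":0,"rz":0,"x":0,"y":0,"z":-0.27,"jaw":0},{"rx":0,"ry":0,"rz":0,"x":0,"y":0,"z":0,"jaw":-0.3},{"rx":0,"ry":0,"rz":0,"x":0,"y":0,"z":0,"jaw":-1},{"rx":0,"ry":0,"rz":0,"x":0,"y":0,"z":0,"jaw":-1},{"rx":0,"ry":0,"rz":0,"x":0,"y":0,"z":0,"jaw":-1},{"rx":0,"ry":0,"rz":0,"x":0,"y":0,"z":0,"jaw":-1}]' 60
python3 -c "
from h import *
to(.519,.3666,.015,-8)"
python3 -m jog '[{"rx":0,"ry":0,"rz":0,"x":0,"y":0,"z":0,"jaw":-1},{"rx":0,"ry":0,"rz":0,"x":0,"y":0,"z":0,"jaw":-1},{"rx":0,"ry":0,"rz":0,"x":0,"y":0,"z":0.3,"jaw":-1},{"rx":0,"ry":0,"rz":0,"x":0,"y":0,"z":0.6,"jaw":-1},{"rx":0,"ry":0,"rz":0,"x":0,"y":0,"z":0.7,"jaw":-1},{"rx":0,"ry":0,"rz":0,"x":0,"y":0,"z":0.4,"jaw":-1},{"rx":0,"ry":0,"rz":0,"x":0,"y":0,"z":0,"jaw":-1},{"rx":0,"ry":0,"rz":0,"x":0,"y":0,"z":0,"jaw":-1}]' 90
python3 -c "
from h import *
a=np.radians(31.6); to(.56+.085*np.cos(a),.0133+.085*np.sin(a),.14,31.6)"
```

```text
clock: 28.92
tcp_pos: [0.5197, 0.3678, 0.0174]
orientation: [2.371, 2.061, 0.003]
contact_force: [-0.1, -0.8, 5.9]
grip_width: 0.007
gripper_force: 60.0
units dx -0.01 dy -0.02 dz -0.04  drz 0.00 (yaw -8.0) tilt fix rx -0.01 ry 0.01 t 28.9 tcp [0.5197 0.3678 0.0174] w 0.0070 gf 60.0 j7 -0.46 F [-0.1 -0.8  5.9]
clock: 29.92
tcp_pos: [0.5181, 0.3672, 0.1356]
orientation: [-2.37, -2.061, 0.003]
contact_force: [0.3, 0.3, -2.8]
grip_width: 0.0065
gripper_force: 88.1
units dx 1.91 dy -5.16 dz 0.07  drz 3.96 (yaw -8.0) tilt fix rx 0.01 ry -0.01 t 29.9 tcp [0.5181 0.3672 0.1356] w 0.0065 gf 88.1 j7 -0.54 F [ 0.3  0.3 -2.8]
```

```bash
python3 -m jog '[{"rx":0,"ry":0,"rz":0.66,"x":0.318,"y":-0.86,"z":0.05,"jaw":-1},{"rx":0,"ry":0,"rz":0.66,"x":0.318,"y":-0.86,"z":0,"jaw":-1},{"rx":0,"ry":0,"rz":0.66,"x":0.318,"y":-0.86,"z":0,"jaw":-1},{"rx":0,"ry":0,"rz":0.66,"x":0.318,"y":-0.86,"z":0,"jaw":-1},{"rx":0,"ry":0,"rz":0.66,"x":0.318,"y":-0.86,"z":0,"jaw":-1},{"rx":0,"ry":0,"rz":0.66,"x":0.318,"y":-0.86,"z":0,"jaw":-1},{"rx":0,"ry":0,"rz":0,"x":0,"y":0,"z":0,"jaw":-1},{"rx":0,"ry":0,"rz":0,"x":0,"y":0,"z":0,"jaw":-1}]'
python3 -m jog '[{"rx":0,"ry":0,"rz":0,"x":0,"y":0,"z":-0.6,"jaw":-1},{"rx":0,"ry":0,"rz":0,"x":0,"y":0,"z":-0.6,"jaw":-1},{"rx":0,"ry":0,"rz":0,"x":0,"y":0,"z":-0.2,"jaw":-1},{"rx":0,"ry":0,"rz":0,"x":0,"y":0,"z":0,"jaw":-1},{"rx":0,"ry":0,"rz":0,"x":0,"y":0,"z":0,"jaw":-1}]'
python3 -c "
from h import *
a=np.radians(31.6); to(.56+.085*np.cos(a),.0133+.085*np.sin(a),.027,31.6)"
```

```text
clock: 30.92
tcp_pos: [0.6325, 0.058, 0.138]
orientation: [-1.533, -2.739, 0.002]
contact_force: [0.1, 0.3, -2.0]
grip_width: 0.0063
gripper_force: 88.1
clock: 31.55
tcp_pos: [0.6345, 0.0584, 0.0568]
orientation: [1.531, 2.741, 0.002]
contact_force: [-0.5, 0.2, -1.3]
grip_width: 0.0067
gripper_force: 88.0
units dx -0.04 dy -0.01 dz -0.50  drz -0.00 (yaw 31.6) tilt fix rx -0.00 ry 0.01 t 31.6 tcp [0.6345 0.0584 0.0568] w 0.0067 gf 88.0 j7 0.63 F [-0.5  0.2 -1.3]
```

```bash
python3 -m jog '[{"rx":0,"ry":0,"rz":0,"x":-0.03,"y":-0.01,"z":-0.15,"jaw":-1},{"rx":0,"ry":0,"rz":0,"x":0,"y":0,"z":-0.15,"jaw":-1},{"rx":0,"ry":0,"rz":0,"x":0,"y":0,"z":-0.1,"jaw":-1},{"rx":0,"ry":0,"rz":0,"x":0,"y":0,"z":0,"jaw":-1},{"rx":0,"ry":0,"rz":0,"x":0,"y":0,"z":0,"jaw":-1}]'
python3 -m jog '[{"rx":0,"ry":0,"rz":0,"x":0,"y":0,"z":-0.05,"jaw":-1},{"rx":0,"ry":0,"rz":0,"x":0,"y":0,"z":-0.05,"jaw":-1},{"rx":0,"ry":0,"rz":0,"x":0,"y":0,"z":0,"jaw":-1},{"rx":0,"ry":0,"rz":0,"x":0,"y":0,"z":0,"jaw":-1}]'
python3 -c "
from h import *
a=np.radians(31.6); to(.56+.085*np.cos(a),.0133+.085*np.sin(a),.027,31.6)"
```

```text
clock: 32.17
tcp_pos: [0.6319, 0.0572, 0.0316]
orientation: [1.533, 2.742, 0.0]
contact_force: [-0.2, -0.7, -2.2]
grip_width: 0.0063
gripper_force: 88.0
clock: 32.67
tcp_pos: [0.6322, 0.0573, 0.0274]
orientation: [1.533, 2.742, 0.002]
contact_force: [-4.5, -0.9, 14.0]
grip_width: 0.0064
gripper_force: 90.7
units dx 0.00 dy 0.01 dz -0.01  drz 0.00 (yaw 31.6) tilt fix rx -0.01 ry 0.00 t 32.7 tcp [0.6322 0.0573 0.0274] w 0.0064 gf 90.7 j7 0.64 F [-4.5 -0.9 14. ]
```

Seated at 0.0274. Releasing, and checking how much room the spray can leaves near b2.

```bash
python3 -m jog '[{"rx":0,"ry":0,"rz":0,"x":0,"y":0,"z":0,"jaw":-0.3},{"rx":0,"ry":0,"rz":0,"x":0,"y":0,"z":0,"jaw":-0.3},{"rx":0,"ry":0,"rz":0,"x":0,"y":0,"z":0,"jaw":-0.3},{"rx":0,"ry":0,"rz":0,"x":0,"y":0,"z":0.3,"jaw":-0.3},{"rx":0,"ry":0,"rz":0,"x":0,"y":0,"z":0.6,"jaw":-0.3},{"rx":0,"ry":0,"rz":0,"x":0,"y":0,"z":0.8,"jaw":0},{"rx":0,"ry":0,"rz":0,"x":0,"y":0,"z":0.8,"jaw":1},{"rx":0,"ry":0,"rz":0,"x":0,"y":0,"z":0.4,"jaw":1}]' 20
python3 - <<'E'
from h import *
t=grab_frame('top')[:,:,::-1].copy(); s=grab_frame('scene')[:,:,::-1]
for p in((440,138),(440,153),(447,157),(458,158)): print(p,cast('top',p,0),cast('top',p,.03))
for p in((213,300),(237,300),(222,309)): print('scene',p,cast('scene',p,0))
to(.6325,-.296,.16,12)
def crop(im,x,y,w,h,W,H): return cv2.resize(im[y:y+h,x:x+w],(W,H),interpolation=cv2.INTER_CUBIC)
m=np.hstack([crop(t,385,110,120,120,400,400),crop(s,190,220,120,120,400,400)]);cv2.imwrite('pics/m10.png',m)
g=cv2.cvtColor(t,cv2.COLOR_BGR2HSV); mk=((g[:,:,1]<60)&(g[:,:,2]>70)).astype(np.uint8)
c=cv2.convexHull(rect(t,mk,(398,160,430,190))); a=cv2.approxPolyDP(c,1.5,True)[:,0]; print('b2',[cast('top',p,.008).round(3).tolist() for p in a])
E
```

```text
clock: 33.67
tcp_pos: [0.6331, 0.057, 0.2039]
orientation: [1.532, 2.739, 0.005]
contact_force: [-0.2, 0.6, 0.2]
grip_width: 0.0772
gripper_force: 0.0
(440, 138) [ 0.7326033 -0.356513 ] [ 0.7262588  -0.34872563]
(440, 153) [ 0.69054283 -0.35518368] [ 0.6851142  -0.34742525]
(447, 157) [ 0.67939653 -0.37437362] [ 0.6742106  -0.36619733]
(458, 158) [ 0.67663909 -0.40505731] [ 0.67151321 -0.39621289]
scene (213, 300) [ 0.67852412 -0.39579609]
scene (237, 300) [ 0.71557699 -0.34578153]
scene (222, 309) [ 0.71861011 -0.39130701]
units dx -0.02 dy -5.89 dz -0.73  drz -1.96 (yaw 31.6) tilt fix rx -0.01 ry 0.04 t 33.8 tcp [0.6339 0.0571 0.2041] w 0.0850 gf 0.0 j7 0.56 F [ 0.3  0.2 -0.7]
b2 [[0.656, -0.302], [0.617, -0.31], [0.604, -0.255], [0.642, -0.247]]
```

View pics/m10.png

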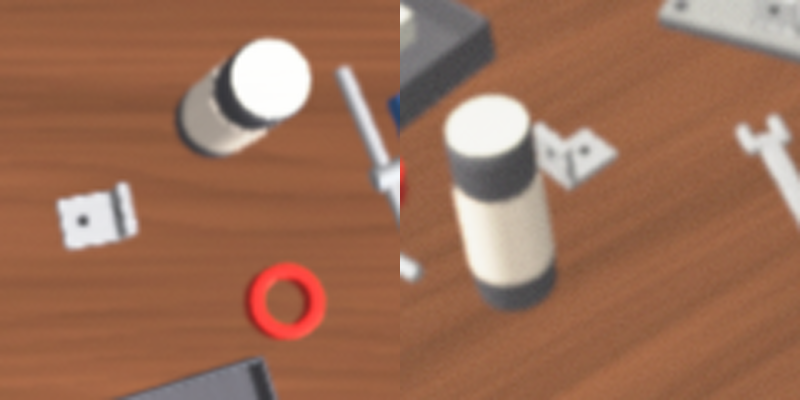

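The spray can stands around (0.705, -0.38), so there is enough clearance. Going to b2.

```bash
python3 -m jog '[{"rx":0,"ry":0,"rz":-0.28,"x":0,"y":-0.842,"z":-0.1,"jaw":1},{"rx":0,"ry":0,"rz":-0.28,"x":0,"y":-0.842,"z":-0.1,"jaw":1},{"rx":0,"ry":0,"rz":-0.28,"x":0,"y":-0.842,"z":-0.1,"jaw":1},{"rx":0,"ry":0,"rz":-0.28,"x":0,"y":-0.842,"z":-0.1,"jaw":1},{"rx":0,"ry":0,"rz":-0.28,"x":0,"y":-0.842,"z":-0.1,"jaw":1},{"rx":0,"ry":0,"rz":-0.28,"x":0,"y":-0.842,"z":-0.1,"jaw":1},{"rx":0,"ry":0,"rz":-0.28,"x":0,"y":-0.842,"z":-0.1,"jaw":1},{"rx":0,"ry":0,"rz":0,"x":0,"y":0,"z":0,"jaw":1}]'
python3 -m jog '[{"rx":0,"ry":0,"rz":0,"x":0,"y":0,"z":0,"jaw":1},{"rx":0,"ry":0,"rz":0,"x":0,"y":0,"z":0,"jaw":1}]'
python3 - <<'E'
from h import *
to(.6325,-.296,.02,12)
s=grab_frame('scene')[:,:,::-1]; t=grab_frame('top')[:,:,::-1]
def crop(im,x,y,w,h,W,H): return cv2.resize(im[y:y+h,x:x+w],(W,H),interpolation=cv2.INTER_CUBIC)
cv2.imwrite('pics/m11.png',np.hstack([crop(t,257,145,100,100,400,400),crop(s,200,190,120,120,400,400)]))
E
```

```text
clock: 34.78
tcp_pos: [0.6287, -0.3024, 0.1566]
orientation: [-1.987, -2.433, 0.006]
contact_force: [-0.6, 0.7, 0.0]
grip_width: 0.0856
gripper_force: 0.0
clock: 35.02
tcp_pos: [0.6323, -0.2943, 0.1572]
orientation: [-1.973, -2.443, -0.001]
contact_force: [-0.6, 0.0, 0.6]
grip_width: 0.0854
gripper_force: 0.0
units dx 0.00 dy -0.03 dz -2.29  drz -0.01 (yaw 12.1) tilt fix rx -0.01 ry -0.00 t 35.0 tcp [ 0.6323 -0.2943  0.1572] w 0.0854 gf 0.0 j7 0.84 F [-0.6  0.   0.6]
```

View pics/m11.png

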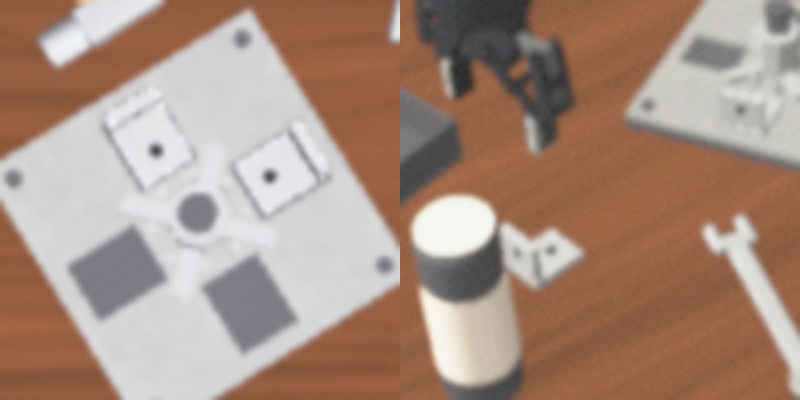

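Two brackets are seated and b2 hasn't moved. Squeezing it.

```bash
python3 -m jog '[{"rx":0,"ry":0,"rz":0,"x":0,"y":-0.02,"z":-0.8,"jaw":1},{"rx":0,"ry":0,"rz":0,"x":0,"y":0,"z":-0.8,"jaw":1},{"rx":0,"ry":0,"rz":0,"x":0,"y":0,"z":-0.68,"jaw":1},{"rx":0,"ry":0,"rz":0,"x":0,"y":0,"z":0,"jaw":1},{"rx":0,"ry":0,"rz":0,"x":0,"y":0,"z":0,"jaw":-1},{"rx":0,"ry":0,"rz":0,"x":0,"y":0,"z":0,"jaw":-1},{"rx":0,"ry":0,"rz":0,"x":0,"y":0,"z":0,"jaw":-1},{"rx":0,"ry":0,"rz":0,"x":0,"y":0,"z":0,"jaw":-1}]' 20
python3 -m jog '[{"rx":0,"ry":0,"rz":0,"x":0,"y":0,"z":0,"jaw":-1},{"rx":0,"ry":0,"rz":0,"x":0,"y":0,"z":0,"jaw":-1}]'
python3 -m jog '[{"rx":0,"ry":0,"rz":0,"x":0,"y":0,"z":0,"jaw":1},{"rx":0,"ry":0,"rz":0,"x":0,"y":0,"z":0,"jaw":1},{"rx":0,"ry":0,"rz":0,"x":0,"y":0,"z":0,"jaw":1},{"rx":0,"ry":0,"rz":0,"x":0,"y":0,"z":0.6,"jaw":0.5},{"rx":0,"ry":0,"rz":-0.9,"x":0,"y":0,"z":0.4,"jaw":0.2},{"rx":0,"ry":0,"rz":-0.9,"x":0,"y":0,"z":0,"jaw":0.2},{"rx":0,"ry":0,"rz":-0.9,"x":0,"y":0,"z":0,"jaw":0.2},{"rx":0,"ry":0,"rz":-0.9,"x":0,"y":0,"z":0,"jaw":0.2}]'
python3 -m jog '[{"rx":0,"ry":0,"rz":-0.9,"x":0,"y":0,"z":0,"jaw":0.2},{"rx":0,"ry":0,"rz":-0.9,"x":0,"y":0,"z":0,"jaw":0.2},{"rx":0,"ry":0,"rz":-0.9,"x":0,"y":0,"z":0,"jaw":0.2},{"rx":0,"ry":0,"rz":-0.9,"x":0,"y":0,"z":0,"jaw":0.2},{"rx":0,"ry":0,"rz":-0.9,"x":0,"y":0,"z":0,"jaw":0.2},{"rx":0,"ry":0,"rz":-0.9,"x":0,"y":0,"z":0,"jaw":0.2},{"rx":0,"ry":0,"rz":0,"x":0,"y":0,"z":0,"jaw":0.2},{"rx":0,"ry":0,"rz":0,"x":0,"y":0,"z":0,"jaw":0.2}]'
python3 -c "
from h import *
to(.6325,-.296,.015,-78)"
```

```text
clock: 36.12
tcp_pos: [0.6328, -0.2982, 0.0229]
orientation: [1.975, 2.439, 0.002]
contact_force: [-1.5, 0.7, 7.6]
grip_width: 0.0397
gripper_force: 20.6
clock: 36.38
tcp_pos: [0.6328, -0.2982, 0.0229]
orientation: [1.975, 2.439, 0.002]
contact_force: [-1.2, 0.7, 7.2]
grip_width: 0.0398
gripper_force: 20.6
clock: 37.38
tcp_pos: [0.6317, -0.2974, 0.0806]
orientation: [-2.639, -1.704, -0.0]
contact_force: [1.0, 0.4, -0.3]
grip_width: 0.0516
gripper_force: 0.0
clock: 38.38
tcp_pos: [0.6317, -0.2975, 0.0806]
orientation: [-3.124, -0.333, 0.0]
contact_force: [-0.6, 0.3, 0.4]
grip_width: 0.0513
gripper_force: 0.0
units dx 0.01 dy 0.02 dz -1.09  drz -0.02 (yaw -77.8) tilt fix rx -0.00 ry -0.00 t 38.4 tcp [ 0.6317 -0.2975  0.0806] w 0.0513 gf 0.0 j7 -0.42 F [-0.6  0.3  0.4]
```

```bash
python3 -m jog '[{"rx":0,"ry":0,"rz":0,"x":0,"y":0,"z":-0.4,"jaw":0.2},{"rx":0,"ry":0,"rz":0,"x":0,"y":0,"z":-0.4,"jaw":0},{"rx":0,"ry":0,"rz":0,"x":0,"y":0,"z":-0.27,"jaw":0},{"rx":0,"ry":0,"rz":0,"x":0,"y":0,"z":0,"jaw":-0.3},{"rx":0,"ry":0,"rz":0,"x":0,"y":0,"z":0,"jaw":-1},{"rx":0,"ry":0,"rz":0,"x":0,"y":0,"z":0,"jaw":-1},{"rx":0,"ry":0,"rz":0,"x":0,"y":0,"z":0,"jaw":-1},{"rx":0,"ry":0,"rz":0,"x":0,"y":0,"z":0,"jaw":-1}]' 60
python3 -c "
from h import *
to(.6325,-.296,.015,-78)"
python3 -m jog '[{"rx":0,"ry":0,"rz":0,"x":0,"y":0,"z":0,"jaw":-1},{"rx":0,"ry":0,"rz":0,"x":0,"y":0,"z":0,"jaw":-1},{"rx":0,"ry":0,"rz":0,"x":0,"y":0,"z":0.3,"jaw":-1},{"rx":0,"ry":0,"rz":0,"x":0,"y":0,"z":0.6,"jaw":-1},{"rx":0,"ry":0,"rz":0,"x":0,"y":0,"z":0.7,"jaw":-1},{"rx":0,"ry":0,"rz":0,"x":0,"y":0,"z":0.4,"jaw":-1},{"rx":0,"ry":0,"rz":0,"x":0,"y":0,"z":0,"jaw":-1},{"rx":0,"ry":0,"rz":0,"x":0,"y":0,"z":0,"jaw":-1}]' 90
python3 -c "
from h import *
a=np.radians(-148.4); to(.56+.085*np.cos(a),.0133+.085*np.sin(a),.14,-148.4)"
```

```text
clock: 39.38
tcp_pos: [0.632, -0.2978, 0.017]
orientation: [3.124, 0.328, 0.001]
contact_force: [0.0, -1.0, -0.2]
grip_width: 0.0072
gripper_force: 60.1
units dx 0.01 dy 0.03 dz -0.03  drz -0.00 (yaw -78.0) tilt fix rx 0.00 ry 0.00 t 39.4 tcp [ 0.632  -0.2978  0.017 ] w 0.0072 gf 60.1 j7 -0.39 F [ 0.  -1.  -0.2]
clock: 40.38
tcp_pos: [0.6311, -0.2966, 0.1349]
orientation: [-3.123, -0.329, 0.003]
contact_force: [0.3, 0.2, -3.0]
grip_width: 0.0062
gripper_force: 89.4
units dx -2.39 dy 4.42 dz 0.08  drz -7.04 (yaw -78.0) tilt fix rx -0.01 ry -0.01 t 40.4 tcp [ 0.6311 -0.2966  0.1349] w 0.0062 gf 89.4 j7 -0.46 F [ 0.3  0.2 -3. ]
```

```bash
python3 -m jog '[{"rx":0,"ry":0,"rz":-0.88,"x":-0.299,"y":0.553,"z":0.05,"jaw":-1},{"rx":0,"ry":0,"rz":-0.88,"x":-0.299,"y":0.553,"z":0,"jaw":-1},{"rx":0,"ry":0,"rz":-0.88,"x":-0.299,"y":0.553,"z":0,"jaw":-1},{"rx":0,"ry":0,"rz":-0.88,"x":-0.299,"y":0.553,"z":0,"jaw":-1},{"rx":0,"ry":0,"rz":-0.88,"x":-0.299,"y":0.553,"z":0,"jaw":-1},{"rx":0,"ry":0,"rz":-0.88,"x":-0.299,"y":0.553,"z":0,"jaw":-1},{"rx":0,"ry":0,"rz":-0.88,"x":-0.299,"y":0.553,"z":0,"jaw":-1},{"rx":0,"ry":0,"rz":-0.88,"x":-0.299,"y":0.553,"z":0,"jaw":-1}]'
python3 -m jog '[{"rx":0,"ry":0,"rz":0,"x":0,"y":0,"z":0,"jaw":-1},{"rx":0,"ry":0,"rz":0,"x":0,"y":0,"z":0,"jaw":-1},{"rx":0,"ry":0,"rz":0,"x":0,"y":0,"z":-0.6,"jaw":-1},{"rx":0,"ry":0,"rz":0,"x":0,"y":0,"z":-0.6,"jaw":-1},{"rx":0,"ry":0,"rz":0,"x":0,"y":0,"z":-0.2,"jaw":-1},{"rx":0,"ry":0,"rz":0,"x":0,"y":0,"z":0,"jaw":-1},{"rx":0,"ry":0,"rz":0,"x":0,"y":0,"z":0,"jaw":-1}]'
python3 -c "
from h import *
a=np.radians(-148.4); to(.56+.085*np.cos(a),.0133+.085*np.sin(a),.027,-148.4)"
```

```text
clock: 41.38
tcp_pos: [0.4866, -0.0308, 0.1382]
orientation: [2.737, -1.539, -0.003]
contact_force: [0.5, 1.0, -1.7]
grip_width: 0.0067
gripper_force: 89.5
clock: 42.25
tcp_pos: [0.489, -0.0327, 0.0565]
orientation: [-2.742, 1.533, -0.002]
contact_force: [0.1, -0.3, -1.3]
grip_width: 0.0064
gripper_force: 89.3
units dx -0.02 dy 0.02 dz -0.49  drz 0.00 (yaw -148.4) tilt fix rx 0.00 ry 0.01 t 42.2 tcp [ 0.489  -0.0327  0.0565] w 0.0064 gf 89.3 j7 -1.62 F [ 0.1 -0.3 -1.3]
```

```bash
python3 -m jog '[{"rx":0,"ry":0,"rz":0,"x":-0.01,"y":0.01,"z":-0.15,"jaw":-1},{"rx":0,"ry":0,"rz":0,"x":0,"y":0,"z":-0.15,"jaw":-1},{"rx":0,"ry":0,"rz":0,"x":0,"y":0,"z":-0.1,"jaw":-1},{"rx":0,"ry":0,"rz":0,"x":0,"y":0,"z":0,"jaw":-1},{"rx":0,"ry":0,"rz":0,"x":0,"y":0,"z":0,"jaw":-1}]'
python3 -m jog '[{"rx":0,"ry":0,"rz":0,"x":0,"y":0,"z":-0.05,"jaw":-1},{"rx":0,"ry":0,"rz":0,"x":0,"y":0,"z":-0.05,"jaw":-1},{"rx":0,"ry":0,"rz":0,"x":0,"y":0,"z":0,"jaw":-1},{"rx":0,"ry":0,"rz":0,"x":0,"y":0,"z":0,"jaw":-1}]'
python3 -c "
from h import *
a=np.radians(-148.4); to(.56+.085*np.cos(a),.0133+.085*np.sin(a),.027,-148.4)"
```

```text
clock: 42.88
tcp_pos: [0.4877, -0.0316, 0.0316]
orientation: [2.742, -1.533, 0.0]
contact_force: [0.7, 0.1, -2.1]
grip_width: 0.0066
gripper_force: 89.3
clock: 43.38
tcp_pos: [0.4877, -0.0316, 0.0269]
orientation: [-2.74, 1.532, 0.0]
contact_force: [-5.9, 2.9, 19.7]
grip_width: 0.0065
gripper_force: 92.7
units dx -0.00 dy 0.01 dz 0.00  drz 0.00 (yaw -148.4) tilt fix rx -0.01 ry 0.01 t 43.4 tcp [ 0.4877 -0.0316  0.0269] w 0.0065 gf 92.7 j7 -1.58 F [-5.9  2.9 19.7]
```

Seated at 0.0269. Releasing, moving clear and taking a look.

```bash
python3 -m jog '[{"rx":0,"ry":0,"rz":0,"x":0,"y":0,"z":0,"jaw":-0.3},{"rx":0,"ry":0,"rz":0,"x":0,"y":0,"z":0,"jaw":-0.3},{"rx":0,"ry":0,"rz":0,"x":0,"y":0,"z":0,"jaw":-0.3},{"rx":0,"ry":0,"rz":0,"x":0,"y":0,"z":0.3,"jaw":-0.3},{"rx":0,"ry":0,"rz":0,"x":0,"y":0,"z":0.6,"jaw":-0.3},{"rx":0,"ry":0,"rz":0,"x":0,"y":0,"z":0.8,"jaw":0},{"rx":0,"ry":0,"rz":0,"x":0,"y":0,"z":0.5,"jaw":0.4},{"rx":0,"ry":0,"rz":0,"x":0,"y":0,"z":0,"jaw":0.4}]'
python3 -m jog '[{"rx":0,"ry":0,"rz":0,"x":0,"y":-0.9,"z":0,"jaw":0.4},{"rx":0,"ry":0,"rz":0,"x":0,"y":-0.9,"z":0,"jaw":0.4},{"rx":0,"ry":0,"rz":0,"x":0,"y":-0.9,"z":0,"jaw":0.4},{"rx":0,"ry":0,"rz":0,"x":0,"y":0,"z":0,"jaw":0.4}]'
python3 - <<'E'
from h import *
to(.56,.0133,.15,31.6)
t=grab_frame('top')[:,:,::-1]; s=grab_frame('scene')[:,:,::-1]
def crop(im,x,y,w,h,W,H): return cv2.resize(im[y:y+h,x:x+w],(W,H),interpolation=cv2.INTER_CUBIC)
m=np.zeros((600,800,3),np.uint8); m[:400,:400]=crop(t,257,145,100,100,400,400); m[:400,400:]=crop(s,262,160,100,100,400,400); m[400:]=crop(t,20,60,640-70,143,800,200)
cv2.imwrite('pics/m12.png',m)
E
```

```text
clock: 44.38
tcp_pos: [0.4888, -0.0316, 0.1591]
orientation: [-2.741, 1.531, -0.005]
contact_force: [-0.0, 0.4, -0.4]
grip_width: 0.0597
gripper_force: 0.0
clock: 44.88
tcp_pos: [0.4858, -0.1981, 0.1572]
orientation: [2.735, -1.543, 0.001]
contact_force: [0.4, 1.0, -0.6]
grip_width: 0.0596
gripper_force: 0.0
units dx 1.24 dy 3.52 dz -0.12  drz 0.05 (yaw -148.9) tilt fix rx 0.01 ry -0.00 t 44.9 tcp [ 0.4858 -0.1981  0.1572] w 0.0596 gf 0.0 j7 -1.52 F [ 0.4  1.  -0.6]
```

View pics/m12.png

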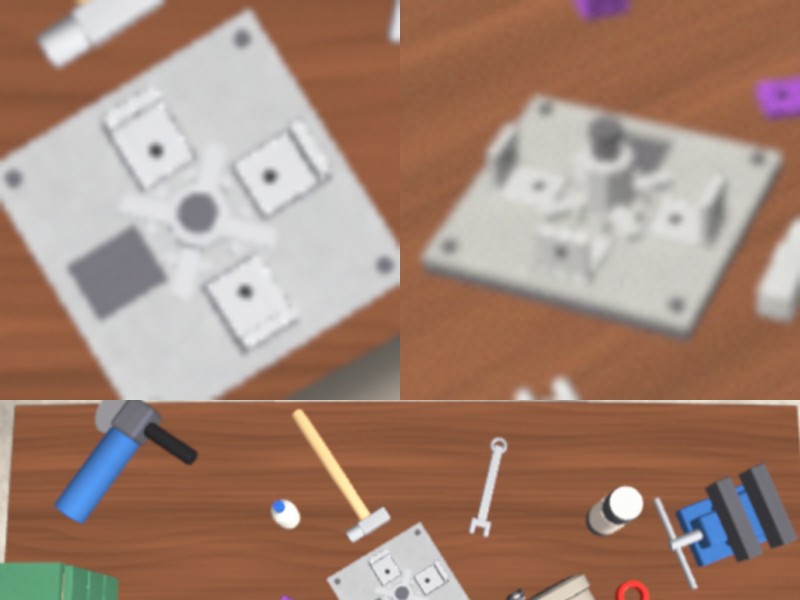

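All three brackets are seated with their flanges outward, and one pocket stays empty. Now the sleeve again, gripping at yaw 76.6.

```bash
python3 -m jog '[{"rx":0,"ry":0,"rz":0.91,"x":0.31,"y":0.88,"z":0,"jaw":0.4},{"rx":0,"ry":0,"rz":0.91,"x":0.31,"y":0.88,"z":0,"jaw":0.4},{"rx":0,"ry":0,"rz":0.91,"x":0.31,"y":0.88,"z":0,"jaw":0.4},{"rx":0,"ry":0,"rz":0.91,"x":0.31,"y":0.88,"z":0,"jaw":0.4},{"rx":0,"ry":0,"rz":0.91,"x":0,"y":0,"z":0,"jaw":0.4},{"rx":0,"ry":0,"rz":0,"x":0,"y":0,"z":0,"jaw":0.4},{"rx":0,"ry":0,"rz":0,"x":0,"y":0,"z":0,"jaw":0.4}]'
python3 -c "
from h import *
to(.56,.0133,.036,76.6)"
```

```text
clock: 45.85
tcp_pos: [0.5613, 0.018, 0.1571]
orientation: [-3.121, 0.357, 0.001]
contact_force: [0.3, 0.1, 0.2]
grip_width: 0.0596
gripper_force: 0.0
units dx -0.02 dy -0.08 dz -2.02  drz -0.03 (yaw -103.1) tilt fix rx -0.00 ry -0.01 t 45.9 tcp [0.5613 0.018  0.1571] w 0.0596 gf 0.0 j7 -1.26 F [0.3 0.1 0.2]
```

```bash
python3 -m jog '[{"rx":0,"ry":0,"rz":-0.03,"x":-0.02,"y":-0.08,"z":-0.7,"jaw":0.4},{"rx":0,"ry":0,"rz":0,"x":0,"y":0,"z":-0.7,"jaw":0.4},{"rx":0,"ry":0,"rz":0,"x":0,"y":0,"z":-0.61,"jaw":0.4},{"rx":0,"ry":0,"rz":0,"x":0,"y":0,"z":0,"jaw":0.4},{"rx":0,"ry":0,"rz":0,"x":0,"y":0,"z":0,"jaw":-1},{"rx":0,"ry":0,"rz":0,"x":0,"y":0,"z":0,"jaw":-1},{"rx":0,"ry":0,"rz":0,"x":0,"y":0,"z":0,"jaw":-1},{"rx":0,"ry":0,"rz":0,"x":0,"y":0,"z":0,"jaw":-1}]' 90
python3 -c "
from h import *
to(.56,.0133,.036,76.6)"
python3 -m jog '[{"rx":0,"ry":0,"rz":0,"x":0,"y":0,"z":0.07,"jaw":-1},{"rx":0,"ry":0,"rz":0,"x":0,"y":0,"z":0.07,"jaw":-1},{"rx":0,"ry":0,"rz":0,"x":0,"y":0,"z":0.08,"jaw":-1},{"rx":0,"ry":0,"rz":0,"x":0,"y":0,"z":0,"jaw":-1},{"rx":0,"ry":0,"rz":0,"x":0,"y":0,"z":0,"jaw":-1}]'
python3 -c "
from h import *
to(.56,.0133,.048,76.6)"
```

```text
clock: 46.85
tcp_pos: [0.5618, 0.0128, 0.0388]
orientation: [-3.12, 0.362, -0.004]
contact_force: [-1.0, 1.8, 6.2]
grip_width: 0.0363
gripper_force: 89.6
units dx -0.03 dy 0.01 dz -0.05  drz -0.02 (yaw -103.2) tilt fix rx -0.00 ry 0.01 t 46.9 tcp [0.5618 0.0128 0.0388] w 0.0363 gf 89.6 j7 -1.13 F [-1.   1.8  6.2]
clock: 47.48
tcp_pos: [0.5616, 0.0129, 0.0503]
orientation: [3.121, -0.361, 0.003]
contact_force: [6.2, -0.4, -7.8]
grip_width: 0.0359
gripper_force: 90.7
units dx -0.03 dy 0.01 dz -0.04  drz -0.02 (yaw -103.2) tilt fix rx 0.00 ry 0.01 t 47.5 tcp [0.5616 0.0129 0.0503] w 0.0359 gf 90.7 j7 -1.14 F [ 6.2 -0.4 -7.8]
```

```bash
python3 -m jog '[{"rx":0,"ry":0,"rz":0,"x":-0.025,"y":0.01,"z":0.015,"jaw":-1},{"rx":0,"ry":0,"rz":-0.6,"x":0,"y":0,"z":0,"jaw":-1},{"rx":0,"ry":0,"rz":-0.7,"x":0,"y":0,"z":0,"jaw":-1},{"rx":0,"ry":0,"rz":-0.7,"x":0,"y":0,"z":0,"jaw":-1},{"rx":0,"ry":0,"rz":-0.7,"x":0,"y":0,"z":0,"jaw":-1},{"rx":0,"ry":0,"rz":-0.7,"x":0,"y":0,"z":0,"jaw":-1},{"rx":0,"ry":0,"rz":-0.6,"x":0,"y":0,"z":0,"jaw":-1},{"rx":0,"ry":0,"rz":-0.52,"x":0,"y":0,"z":0,"jaw":-1}]'
python3 -m jog '[{"rx":0,"ry":0,"rz":0,"x":0,"y":0,"z":0,"jaw":-1},{"rx":0,"ry":0,"rz":0,"x":0,"y":0,"z":0,"jaw":-1}]'
python3 -c "
from h import *
to(.56,.0133,.036,31.6);print(get_obs()['moment'])"
```

```text
clock: 48.48
tcp_pos: [0.5604, 0.0116, 0.0514]
orientation: [2.738, -1.537, 0.006]
contact_force: [6.9, -6.7, -8.7]
grip_width: 0.0359
gripper_force: 90.8
clock: 48.72
tcp_pos: [0.5604, 0.0116, 0.0513]
orientation: [2.74, -1.533, 0.006]
contact_force: [5.9, -5.8, -7.5]
grip_width: 0.0363
gripper_force: 90.8
units dx -0.01 dy 0.03 dz -0.26  drz 0.00 (yaw -148.4) tilt fix rx 0.02 ry 0.01 t 48.7 tcp [0.5604 0.0116 0.0513] w 0.0363 gf 90.8 j7 -1.80 F [ 5.9 -5.8 -7.5]
[-1.40083209 -1.45347388  0.06528647]
```

Lowering, releasing, backing off and taking a look.

```bash
python3 -m jog '[{"rx":0,"ry":0,"rz":0,"x":0,"y":0.02,"z":-0.07,"jaw":-1},{"rx":0,"ry":0,"rz":0,"x":0,"y":0,"z":-0.07,"jaw":-1},{"rx":0,"ry":0,"rz":0,"x":0,"y":0,"z":-0.06,"jaw":-1},{"rx":0,"ry":0,"rz":0,"x":0,"y":0,"z":0,"jaw":-1},{"rx":0,"ry":0,"rz":0,"x":0,"y":0,"z":0,"jaw":0.3},{"rx":0,"ry":0,"rz":0,"x":0,"y":0,"z":0,"jaw":0.3},{"rx":0,"ry":0,"rz":0,"x":0,"y":0,"z":0.3,"jaw":0.3},{"rx":0,"ry":0,"rz":0,"x":0,"y":0,"z":0.6,"jaw":0.3}]'
python3 -m jog '[{"rx":0,"ry":0,"rz":0,"x":0,"y":0,"z":0.8,"jaw":0.5},{"rx":0,"ry":0,"rz":0,"x":0,"y":0,"z":0.7,"jaw":0.5},{"rx":0,"ry":0,"rz":0,"x":-0.4,"y":-0.88,"z":0,"jaw":0.5},{"rx":0,"ry":0,"rz":0,"x":-0.4,"y":-0.88,"z":0,"jaw":0.5},{"rx":0,"ry":0,"rz":0,"x":-0.4,"y":-0.88,"z":0,"jaw":0.5},{"rx":0,"ry":0,"rz":0,"x":0,"y":0,"z":0,"jaw":0.5},{"rx":0,"ry":0,"rz":0,"x":0,"y":0,"z":0,"jaw":0.5}]'
python3 - <<'E'
from h import *
to(.56,.0133,.15,31.6)
t=grab_frame('top')[:,:,::-1]; s=grab_frame('scene')[:,:,::-1]
def crop(im,x,y,w,h,W,H): return cv2.resize(im[y:y+h,x:x+w],(W,H),interpolation=cv2.INTER_CUBIC)
m=np.zeros((600,800,3),np.uint8); m[:400,:400]=crop(t,257,145,100,100,400,400); m[:400,400:]=crop(s,262,160,100,100,400,400); m[400:]=crop(s,130,140,400,100,800,200)
cv2.imwrite('pics/m13.png',m)
E
```

```text
clock: 49.72
tcp_pos: [0.5584, 0.015, 0.0937]
orientation: [2.742, -1.532, -0.003]
contact_force: [0.3, 0.4, 0.3]
grip_width: 0.0554
gripper_force: 0.0
clock: 50.6
tcp_pos: [0.4875, -0.1434, 0.1837]
orientation: [-2.741, 1.533, -0.0]
contact_force: [-0.0, 0.1, -0.1]
grip_width: 0.0639
gripper_force: 0.0
units dx 1.21 dy 2.61 dz -0.56  drz 0.00 (yaw -148.4) tilt fix rx -0.01 ry 0.00 t 50.6 tcp [ 0.4875 -0.1434  0.1837] w 0.0639 gf 0.0 j7 -1.66 F [-0.   0.1 -0.1]
```

View pics/m13.png

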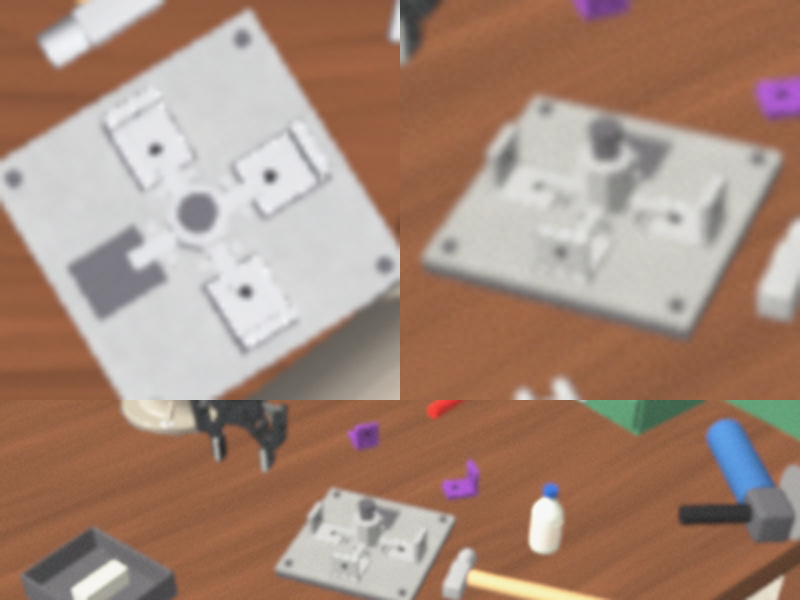

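The lugs are over the brackets. I'll compare the sleeve's appearance numerically with the starting locked-home image to confirm it is fully down.

```bash
python3 - <<'E'
from h import *
a=cv2.imread('pics/scene0.png',0); s=cv2.cvtColor(grab_frame('scene'),cv2.COLOR_RGB2GRAY)
u,v=proj('scene',[.56,.0133,.062]).astype(int); v2=proj('scene',[.56,.0133,.070])[1]; print(u,v,'8mm =',v-v2)
T=a[v-4:v+10,u-7:u+8]; W=s[v-10:v+16,u-10:u+11]
m=cv2.matchTemplate(W,T,cv2.TM_CCOEFF_NORMED); print(cv2.minMaxLoc(m)[1],np.subtract(cv2.minMaxLoc(m)[3],(3,6)))
E
```

```text
313 198 8mm = 1.9152247251481924
0.998885452747345 [0 0]
```

Correlation is 0.999 with zero shift (8 mm up would show about 2 px), so the sleeve is fully home.

```bash
python3 -c "
from h import *
print(r.hand_in())"
```

```text
the job is handed in; nothing more can be done
None
```

The job is handed in: the offcut is in the scrap tray, the three steel brackets on the bench are each seated in a pocket with flanges outward, and the sleeve is turned back and fully home with its lugs over them.

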